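# Unnest the herb pots and set each in its saucer

### The arm

A 6-joint arm with a two-finger parallel gripper is mounted at the origin on a cart in front of the work surface, level with it; the furniture and walls round the work are solid. World frame = base frame: x ahead of the robot, y to its left, z up, the work surface at z = 0. Lengths are in m, angles in rad, forces in N, time in s.
With the tool pointing down it reaches from about 0.35 to 0.875 m from the base axis. Payload 15.5 kg.
Tool frame: the origin (TCP) lies at the very end of the fingers, on their centre line; the grasp point (between the pads) lies 19 mm behind it; x points along the fingers, z is the direction in which the jaws open and shut, and the axes are right-handed (so a half turn about x gives the same grasp; the last joint's range is limited). The gripper opens to 85 mm and grips with 20 to 120 N. Pads are 22 mm wide; open, the fingers measure 114 mm over their backs; the gripper's body (76 mm by 85 mm) begins 54 mm behind the grasp point. The pads swing forward as they close: fully open they stand 13 mm farther back than shut.
Start: joints at [1.185, 0.494, 1.345, -0, 1.302, -0.096], TCP at [0.179, 0.599, 0.231] pointing down, gripper open.
Joint ranges: [-2.91, 2.91], [-0.82, 2.16], [0.22, 2.67], [-1.22, 4.37], [0.12, 2.79], [-3.08, 3.08]. Speed limits (rad/s): [1.89, 1.89, 2.57, 3.01, 3.01, 3.01].

### API

Orientations are given as a unit quaternion [w, x, y, z].
In Python, from cell import env, optics, finish_job gives the robot as it stands.
- The arm moves only by the shell command python3 -m creep 'ROWS' [FORCE]. ROWS is JSON, a list of rows, each a list of 5 numbers: the gripper command: -1 is shut, 1 is fully open, values between are in proportion, then the shift along the tool's x, y, z in mm, then the turn about the tool's x in rad. In form: [[claw, dx, dy, dz, turn], ...]. A call has 1 to 12 rows; each row shifts and turns the pose as measured when the row begins, along the tool's axes as they then stand; what a row does not reach is not made up. A row lasts 1/10 s, in which the tool goes at most 50 mm and 8.59 degrees, less where a joint would pass 70% of its speed; a pose out of reach is approached as far as the arm can. A call with a gripper value outside its range is refused whole. The fingers move at their own pace and stop on an object; FORCE is the grip in N (left out, the last holds). Time passes only in rows, so rows that do not move let the fingers close. It gives the time, the measured TCP pose, the force and the opening at its end, in the units of the state.
- env.sense(): the state, without advancing time (a new reading comes with each control period).
- optics.read_camera(name): name is "side" or "top" or "wrist"; returns the picture (384x512x3 uint8, blue, green, red); there is no depth.
- optics.camera_params(name): a dict with "fx", "fy", "cx", "cy" (pixels), "cam_to_world" (4x4, takes a point from camera to world coordinates). Camera axes: x right, y down, z forward; pixel columns grow to the right and rows downward; lengths in m; the calibration is good to about 2 mm. A picture is of the moment at which its call begins: read the wrist's pose just before it. camera_params takes no time and is no camera call; for the wrist camera it gives the pose at the moment of the call.
- finish_job(): hands the job in, once; it reports no verdict.
The state is a dict: "clock": time; "joint_positions": joint angles; "qvel": joint speeds; "effort": joint torques, N m; "tool_pos": TCP position; "tcp_rot": TCP orientation; "ft_force": force on the tool from outside, world axes, zero at the start; "wrist_torque": the same for the moment, N m; "opening": finger opening in m.
Only numpy, scipy, OpenCV 4.12 (cv2) and the standard library are available. Lean on these libraries where they do the work, as an engineer would, in place of code of your own. Each camera call takes 0.05 s, during which the arm holds its last target.

### The job

The four herb pots were put away nested, a tall narrow one inside each low wide one. Take them apart and stand every pot upright and flat inside its own saucer: round pots in the round saucers and square ones in the square, wide pots in the large and narrow in the small, the square pots lined up with the sides of their saucers. Set them down without dropping or tipping them over, and let go of them all.

Things in the scene. Friction and masses are not known exactly. Their poses are not given: they have to be found in the camera images.
- round_wide_pot: Low, wide round terracotta flowerpot, loose, open at the top, 58 mm high (all sizes in mm). Foot 52 across; the top 18 is a thicker collar 66 to 68 across, the widest part. Inner floor 6 above the underside. At the start it stands on the worktop with the round narrow pot inside it. Weighs about 0.16 kg. Origin: centre of its underside, z up.
- round_narrow_pot: Tall, narrow round terracotta flowerpot, loose, 82 mm high (all sizes in mm). Foot 36 across; the top 26 is a thicker collar 51 to 52 across. At the start it stands loosely on the inner floor of the round wide pot, so that its collar shows above that pot's rim (from 62 to 88 over the worktop, the wide pot's rim at 58); it pulls straight up. About 0.12 kg. Origin: centre of its underside, z up.
- square_wide_pot: Low, wide square terracotta flowerpot, loose, open at the top, 58 mm high (all sizes in mm), upright walls. Body 54 by 54; the top 18 is a thicker collar 62 by 62. Inner floor 6 above the underside. At the start it stands on the worktop with the square narrow pot inside it. About 0.18 kg. Origin: centre of its underside, z up, x and y square to its sides.
- square_narrow_pot: Tall, narrow square terracotta flowerpot, loose, 82 mm high (all sizes in mm). Body 38 by 38; the top 26 is a thicker collar 46 by 46. At the start it stands loosely on the inner floor of the square wide pot, about parallel to it, its collar showing from 62 to 88 over the worktop; it pulls straight up. About 0.13 kg. Origin: centre of its underside, z up, x and y square to its sides.
- round_large_saucer: Large round white saucer, fixed to the worktop, for the round wide pot, sizes in mm: 84 across and 12 high at the rim, flat inner floor 66 across, 5 above its underside; rim wall 4 thick. Wall cabinets hang behind the work, from about 0.5 m above the worktop and from about x = 0.6 m on, so carry low. Origin: centre of its underside, z up.
- round_small_saucer: Small round white saucer, fixed to the worktop, for the round narrow pot, sizes in mm: 66 across and 12 high at the rim, flat inner floor 50 across, 5 above its underside; rim wall 4 thick. Origin: centre of its underside, z up.
- square_large_saucer: Large square white saucer, fixed to the worktop, for the square wide pot, sizes in mm: 82 by 82, 12 high at the rim, flat inner floor 70 by 70, 5 above its underside; rim wall 6 thick. Origin: centre of its underside, z up, x and y square to its sides.
- square_small_saucer: Small square white saucer, fixed to the worktop, for the square narrow pot, sizes in mm: 64 by 64, 12 high at the rim, flat inner floor 52 by 52, 5 above its underside; rim wall 6 thick. Origin: centre of its underside, z up, x and y square to its sides.
There are look-alikes about, which are no part of the job. What is shaped like the square_wide_pot but green is not meant. What is shaped like the round_small_saucer but purple is not meant.

How it is judged:
By the outcome, as a careful person would: the job done as asked, in the order asked, and still so for the second after the job is handed in, with the robot touching nothing.
It also fails if it takes over 128 s, if anything falls off the work surface, if the arm or the gripper's body presses on something with over 40 N, if the wrist force passes 120 N, or if a joint passes its speed limit or range.

## Working session

There is one attempt and no reset: what is moved stays moved. The work goes in short steps, Python scripts to look and compute and a shell command to move; the robot and the scene stay as the last step left them, time stands still between calls to the robot, and variables do not carry over. Pictures are saved under pics/ and viewed, and the job is handed in when it is done.

```bash
mkdir -p pics; ls
python3 - <<'E'
from cell import env, optics
import cv2, numpy as np
s=env.sense()
for k,v in s.items(): print(k,np.round(v,3))
for n in ["top","side"]:
    im=optics.read_camera(n); cv2.imwrite(f"pics/{n}0.png",im)
    p=optics.camera_params(n); print(n,p["fx"],p["fy"],p["cx"],p["cy"]); print(np.round(p["cam_to_world"],3))
E
```

```text
pics
clock 0.0
joint_positions [ 1.184  0.494  1.346  0.     1.303 -0.096]
qvel [ 0.001  0.002  0.    -0.    -0.001 -0.   ]
effort [ 2.0000e-03 -8.8216e+01 -3.8386e+01  0.0000e+00  1.0000e-02  0.0000e+00]
tool_pos [0.179 0.598 0.231]
tcp_rot [ 0.567 -0.422  0.568  0.422]
ft_force [ 0.098 -0.787 -0.188]
wrist_torque [-0.015  0.047 -0.04 ]
opening 0.086
top 443.12547459506584 443.12547459506584 242.8579492006827 192.74289631963467
[[ 0.023 -0.999  0.041  0.352]
 [-1.    -0.023 -0.01   0.005]
 [ 0.011 -0.041 -0.999  1.316]
 [ 0.     0.     0.     1.   ]]
side 430.1345061554478 430.1345061554478 260.84233431108345 189.008589488767
[[ 0.704 -0.598  0.383 -0.096]
 [-0.71  -0.601  0.366 -0.476]
 [ 0.011 -0.53  -0.848  1.13 ]
 [ 0.     0.     0.     1.   ]]
```

View pics/top0.png

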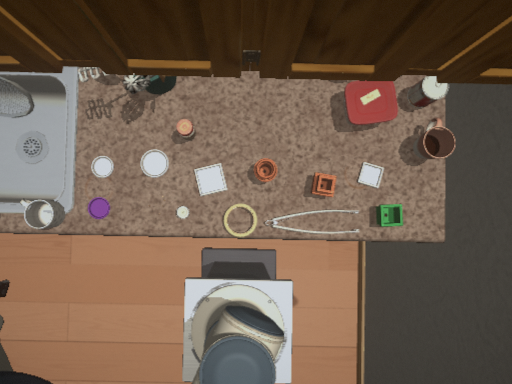

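View pics/side0.png

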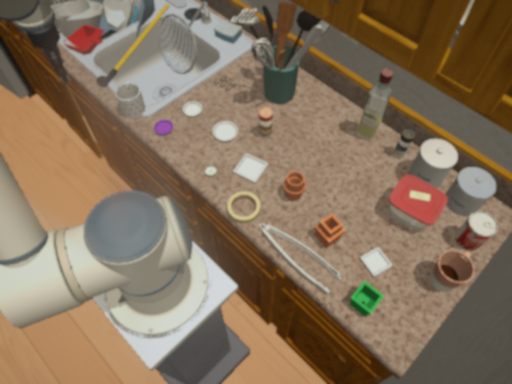

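The top view shows these things (column, row):
- Nested round pots at (266,170) and nested square pots at (324,184), both terracotta.
- White round saucers at (155,163), large, and (102,167), small. White square saucers at (211,179), large, and (371,175), small.
- Look-alikes: the green square pot at (391,215) and the purple saucer at (99,208), both rejected by colour. The yellow ring at (240,220) and small cream disc at (183,212) are not part of the job either.

I'll measure with masks and confirm in crops.

```bash
cat > h.py <<'E'
from cell import env, optics
import cv2, numpy as np
from scipy.spatial.transform import Rotation as R
def cast(p,u,v,z):
    T=np.array(p["cam_to_world"]); d=T[:3,:3]@np.array([(u-p["cx"])/p["fx"],(v-p["cy"])/p["fy"],1.]); o=T[:3,3]
    return o+d*(z-o[2])/d[2]
def proj(p,X):
    T=np.array(p["cam_to_world"]); c=T[:3,:3].T@(np.array(X)-T[:3,3]); return p["fx"]*c[0]/c[2]+p["cx"],p["fy"]*c[1]/c[2]+p["cy"]
def white(im):
    h=cv2.cvtColor(im,cv2.COLOR_BGR2HSV); return cv2.inRange(h,(0,0,175),(180,45,255))
def terra(im):
    h=cv2.cvtColor(im,cv2.COLOR_BGR2HSV); return cv2.inRange(h,(0,120,60),(15,255,255))
def blobs(m,p,z,amin=60,amax=1e6):
    cs,_=cv2.findContours(m,cv2.RETR_EXTERNAL,cv2.CHAIN_APPROX_NONE); out=[]
    for c in cs:
        if not amin<cv2.contourArea(c)<amax: continue
        W=np.array([cast(p,u,v,z)[:2] for u,v in c[:,0]],np.float32)*1000
        (cx,cy),(w,h),a=cv2.minAreaRect(W); A=cv2.contourArea(W)
        out.append(dict(px=c[:,0].mean(0).round(),c=(round(cx,1),round(cy,1)),wh=(round(w,1),round(h,1)),ang=round(a,1),fill=round(A/(w*h),2)))
    return out
def axes():
    s=env.sense(); M=R.from_quat(np.roll(s["tcp_rot"],-1)).as_matrix(); return s,M
def go(target,yaw=None):
    "tool-axis shift in mm to world target (m); turn so that jaw axis z has world angle yaw (deg, mod 180 or 90 given)"
    s,M=axes(); d=M.T@(np.array(target)-s["tool_pos"])*1000
    print("t",round(s["clock"],2),"tcp",np.round(s["tool_pos"],4),"q6",round(s["joint_positions"][5],2),"shift x,y,z",np.round(d,1),"jaw deg",round(np.degrees(np.arctan2(M[1,2],M[0,2])),2))
    print("tool axes",np.round(M,3).tolist(), "open",round(s["opening"],4),"F",np.round(s["ft_force"],1))
E
python3 - <<'E'
from h import *
im=cv2.imread("pics/top0.png"); p=optics.camera_params("top")
print("white z=12mm"); [print(b) for b in blobs(white(im),p,.012)]
print("terra z=88"); [print(b) for b in blobs(terra(im),p,.058)]
go([0.47,-0.07,.3])
a=cv2.resize(im[140:230,70:290],None,fx=3.5,fy=3.5,interpolation=cv2.INTER_CUBIC)
b=cv2.resize(im[140:230,220:440],None,fx=3.5,fy=3.5,interpolation=cv2.INTER_CUBIC)
cv2.imwrite("pics/crop0.png",a[:,:].copy() if False else np.vstack([a[:290],b[:290]]))
E
```

```text
white z=12mm
{'px': array([253., 335.]), 'c': (-8.8, -45.3), 'wh': (150.6, 41.3), 'ang': 66.4, 'fill': 0.31}
{'px': array([247., 312.]), 'c': (5.7, -1.1), 'wh': (315.9, 292.6), 'ang': 89.9, 'fill': 0.31}
{'px': array([307., 222.]), 'c': (325.6, -203.1), 'wh': (67.6, 209.6), 'ang': 1.3, 'fill': 0.05}
{'px': array([182., 212.]), 'c': (345.1, 168.0), 'wh': (31.2, 31.0), 'ang': 46.5, 'fill': 0.8}
{'px': array([ 46., 214.]), 'c': (331.6, 565.2), 'wh': (45.9, 49.1), 'ang': 46.7, 'fill': 0.72}
{'px': array([210., 179.]), 'c': (444.1, 89.9), 'wh': (80.3, 80.0), 'ang': 15.4, 'fill': 0.93}
{'px': array([371., 175.]), 'c': (469.1, -385.3), 'wh': (62.9, 62.2), 'ang': 74.6, 'fill': 0.91}
{'px': array([103., 165.]), 'c': (474.9, 406.8), 'wh': (59.1, 55.6), 'ang': 1.4, 'fill': 0.69}
{'px': array([155., 160.]), 'c': (488.9, 254.6), 'wh': (79.9, 79.4), 'ang': 1.8, 'fill': 0.65}
{'px': array([ 71., 174.]), 'c': (449.0, 497.6), 'wh': (15.4, 218.7), 'ang': 86.5, 'fill': 0.16}
{'px': array([434.,  87.]), 'c': (734.5, -571.5), 'wh': (73.3, 61.1), 'ang': 58.5, 'fill': 0.68}
terra z=88
{'px': array([ 84., 3
[... 346 characters left out ...]
: 81.9, 'fill': 0.9}
{'px': array([265., 170.]), 'c': (471.6, -68.9), 'wh': (65.8, 62.7), 'ang': 1.3, 'fill': 0.8}
{'px': array([354.,  86.]), 'c': (686.6, -317.9), 'wh': (157.5, 251.2), 'ang': 2.5, 'fill': 0.45}
{'px': array([216.,  72.]), 'c': (751.2, 81.8), 'wh': (146.5, 30.0), 'ang': 89.7, 'fill': 0.37}
{'px': array([37., 48.]), 'c': (801.4, 586.3), 'wh': (163.7, 27.7), 'ang': 52.7, 'fill': 0.55}
{'px': array([114.,  46.]), 'c': (813.7, 371.2), 'wh': (182.0, 13.8), 'ang': 38.2, 'fill': 0.35}
t 0.1 tcp [0.1791 0.5985 0.2308] q6 -0.1 shift x,y,z [ -68.7 -470.4 -557.1] jaw deg 73.34
tool axes [[-0.0, -0.958, 0.287], [-0.001, 0.287, 0.958], [-1.0, 0.0, -0.001]] open 0.0852 F [-0.1  0.   0.2]
```

View pics/crop0.png

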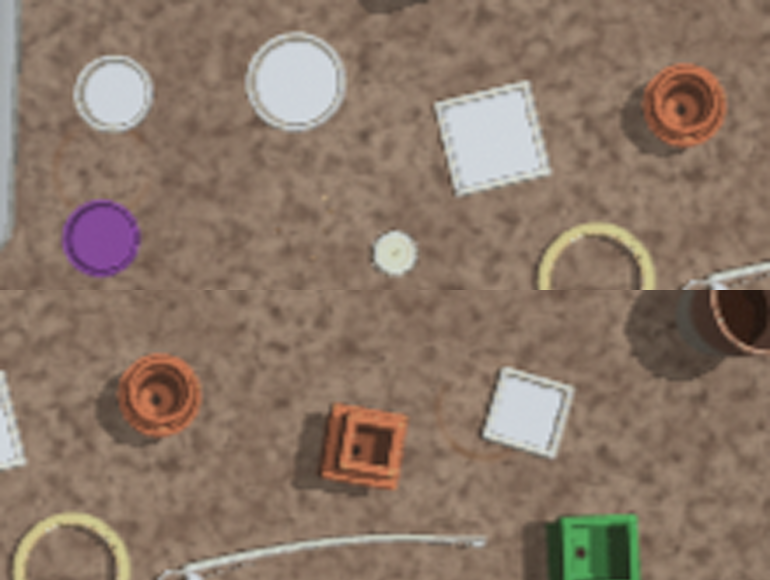

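The crop confirms the four white saucers: round small (102,167), round large (155,163), square large (211,179) and square small (371,175). Their measured sizes agree with the given ones. The pots are at (324,184) and (266,170). The purple and green look-alikes are rejected by colour. Next I move to look over the round saucers with the wrist camera.

```bash
python3 -m creep '[[1,-40,0,0,0],[1,0,-45,-17,0],[1,0,-45,-17,0],[1,0,-45,-17,0],[1,0,-45,-17,0],[1,0,-45,-17,0],[1,0,-45,-17,0],[1,0,0,0,0]]'
python3 - <<'E'
from h import *
go([0.48,0.33,.28])
p=optics.camera_params("wrist"); im=optics.read_camera("wrist"); cv2.imwrite("pics/w1.png",im)
print(np.round(p["cam_to_world"],3),p["fx"])
for b in blobs(white(im),p,.012,500): print(b)
E
```

```text
clock: 0.9
tool_pos: [0.4152, 0.4171, 0.2698]
tcp_rot: [0.565, -0.425, 0.568, 0.423]
ft_force: [-1.0, 1.0, 1.0]
opening: 0.0853
t 0.9 tcp [0.4152 0.4171 0.2698] q6 -0.6 shift x,y,z [ -9.9 -86.7 -65.4] jaw deg 73.61
tool axes [[-0.002, -0.959, 0.282], [-0.004, 0.282, 0.959], [-1.0, 0.0, -0.005]] open 0.0853 F [-1.  1.  1.]
[[ 0.282  0.915  0.288  0.342]
 [ 0.959 -0.268 -0.089  0.439]
 [-0.004  0.302 -0.953  0.413]
 [ 0.     0.     0.     1.   ]] 277.9060103026708
{'px': array([169., 233.]), 'c': (486.3, 258.2), 'wh': (82.2, 78.0), 'ang': 47.0, 'fill': 0.63}
{'px': array([ 64., 233.]), 'c': (443.7, 91.3), 'wh': (80.8, 81.1), 'ang': 14.8, 'fill': 0.96}
{'px': array([261., 198.]), 'c': (474.8, 409.5), 'wh': (62.6, 64.2), 'ang': 73.7, 'fill': 0.78}
{'px': array([386., 159.]), 'c': (479.6, 611.4), 'wh': (235.1, 282.6), 'ang': 89.3, 'fill': 0.69}
{'px': array([428.,  56.]), 'c': (347.4, 674.2), 'wh': (96.5, 29.1), 'ang': 87.9, 'fill': 0.77}
```

View pics/w1.png

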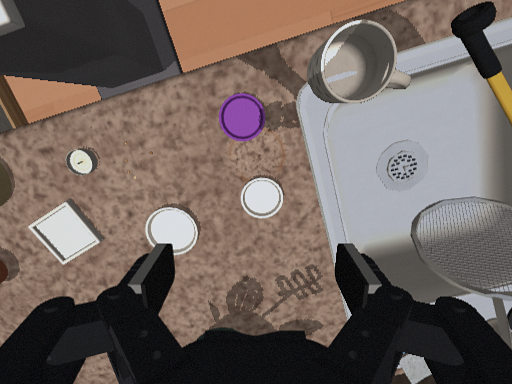

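Wrist view: the small round saucer is at (262,198) and the large round at (172,230). The purple decoy is at (242,117). The wrist and top views agree within about 3 mm. Next, the square pots.

```bash
python3 -m creep '[[1,0,-15.5,-47,0],[1,0,-15.5,-47,0],[1,0,-15.5,-47,0],[1,0,-15.5,-47,0],[1,0,-15.5,-47,0],[1,0,-15.5,-47,0],[1,0,-15.5,-47,0],[1,0,-15.5,-47,0],[1,0,-15.5,-47,0],[1,0,-15.5,-47,0],[1,0,-15.5,-47,-0.145],[1,0,0,0,0]]'
python3 - <<'E'
from h import *
go([0.4335,-0.236,.25])
p=optics.camera_params("wrist"); im=optics.read_camera("wrist"); cv2.imwrite("pics/w2.png",im)
for b in blobs(white(im),p,.012,500): print(b)
for b in blobs(terra(im),p,.058,500): print(b)
E
```

```text
clock: 2.15
tool_pos: [0.4292, -0.1221, 0.2695]
tcp_rot: [0.533, -0.463, 0.536, 0.463]
ft_force: [0.5, -0.3, 0.0]
opening: 0.0853
t 2.15 tcp [ 0.4292 -0.1221  0.2695] q6 -1.84 shift x,y,z [  19.7  -20.5 -112. ] jaw deg 81.85
tool axes [[-0.003, -0.99, 0.142], [-0.002, 0.142, 0.99], [-1.0, 0.003, -0.002]] open 0.0853 F [ 0.5 -0.3  0. ]
{'px': array([ 91., 208.]), 'c': (468.5, -383.0), 'wh': (63.0, 63.6), 'ang': 74.6, 'fill': 0.95}
{'px': array([503., 169.]), 'c': (490.9, 232.0), 'wh': (79.0, 31.3), 'ang': 7.3, 'fill': 0.72}
{'px': array([403., 149.]), 'c': (444.8, 90.2), 'wh': (79.9, 81.0), 'ang': 15.0, 'fill': 0.96}
{'px': array([175.,  94.]), 'c': (325.1, -214.2), 'wh': (70.7, 280.6), 'ang': 2.1, 'fill': 0.15}
{'px': array([101., 369.]), 'c': (732.9, -430.0), 'wh': (67.9, 48.6), 'ang': 0.3, 'fill': 0.78}
{'px': array([299., 192.]), 'c': (472.7, -68.3), 'wh': (69.7, 71.4), 'ang': 70.5, 'fill': 0.77}
{'px': array([171., 180.]), 'c': (432.3, -234.8), 'wh': (72.4, 69.4), 'ang': 80.0, 'fill': 0.9}
{'px': array([365.,   8.]), 'c': (266.2, 31.6), 'wh': (21.9, 118.8), 'ang': 0.1, 'fill': 0.38}
```

View pics/w2.png

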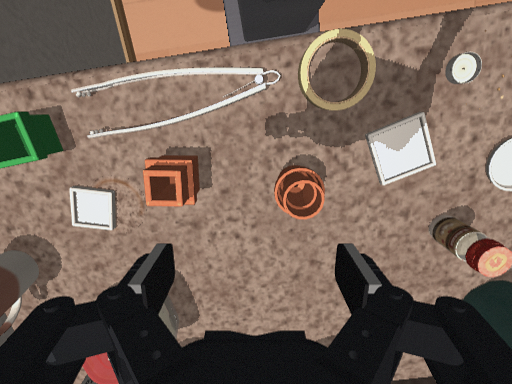

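The view shows the square nest at (171,180), the round nest at (299,192), the small square saucer at (92,208) and the large one at (402,149). The green pot at (20,138) is the decoy. I'll move over the square nest and measure the inner rim at z=88 mm.

```bash
python3 -m creep '[[1,0,-10,-45,0],[1,0,-10,-45,0],[1,0,0,-22,0],[1,20,0,0,0],[1,0,0,0,0]]'
python3 - <<'E'
from h import *
go([0.433,-0.236,.25])
p=optics.camera_params("wrist"); im=optics.read_camera("wrist"); 
for b in blobs(terra(im),p,.058,1500): print(b)
u,v=map(int,proj(p,[.433,-.236,.08])); print(u,v)
c=im[v-65:v+65,u-80:u+80]; print(u-80,v-65)
cv2.imwrite("pics/w3.png",cv2.resize(c,None,fx=4.6,fy=4.6,interpolation=cv2.INTER_CUBIC))
E
```

```text
clock: 2.7
tool_pos: [0.4338, -0.2301, 0.2486]
tcp_rot: [0.535, -0.461, 0.536, 0.464]
ft_force: [-0.0, 0.8, 0.4]
opening: 0.0854
t 2.7 tcp [ 0.4338 -0.2301  0.2486] q6 -2.03 shift x,y,z [-1.4 -0.1 -6. ] jaw deg 81.6
tool axes [[-0.004, -0.989, 0.146], [0.002, 0.146, 0.989], [-1.0, 0.004, 0.001]] open 0.0854 F [-0.   0.8  0.4]
{'px': array([197., 324.]), 'c': (649.0, -346.9), 'wh': (62.9, 92.4), 'ang': 12.6, 'fill': 0.77}
{'px': array([387., 180.]), 'c': (470.9, -68.9), 'wh': (93.8, 65.9), 'ang': 38.5, 'fill': 0.76}
{'px': array([249., 170.]), 'c': (432.6, -236.6), 'wh': (61.3, 65.2), 'ang': 81.6, 'fill': 0.95}
249 175
169 110
```

View pics/w3.png

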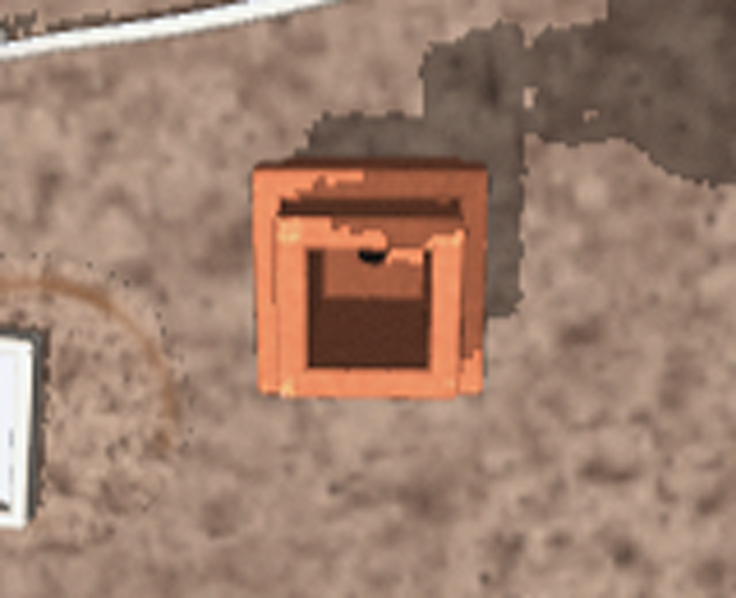

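Run:
```python
from h import *
p=optics.camera_params("wrist")
f=lambda x,y,z: cast(p,169+x/4.6-.4,110+y/4.6-.4,z)*1000
C=[f(*c,.088) for c in [(277,215),(464,217),(462,397),(277,397)]]
print(np.round(C,1),np.mean(C,0), [np.linalg.norm(C[i]-C[i-1]).round(1) for i in range(4)])
for a,b in [(0,1),(3,2),(3,0),(2,1)]:
    d=C[b]-C[a]; print("edge ang",np.degrees(np.arctan2(d[1],d[0])).round(1))
W=[f(*c,.058) for c in [(254,167),(487,168),(482,390),(258,390)]]
print(np.round(W,1),np.mean(W,0), [np.linalg.norm(W[i]-W[i-1]).round(1) for i in range(4)])
```

```text
[[ 407.8 -255.2   88. ]
 [ 414.8 -210.8   88. ]
 [ 459.9 -217.2   88. ]
 [ 453.1 -263.1   88. ]] [ 433.92061206 -236.59256823   88.        ] [np.float64(46.0), np.float64(44.9), np.float64(45.5), np.float64(46.4)]
edge ang 81.0
edge ang 81.6
edge ang 170.1
edge ang 172.0
[[ 399.4 -262.4   58. ]
 [ 408.5 -202.4   58. ]
 [ 468.6 -211.2   58. ]
 [ 459.6 -272.2   58. ]] [ 434.01399508 -237.05680521   58.        ] [np.float64(61.0), np.float64(60.8), np.float64(60.8), np.float64(61.6)]
```

Measured sides are 45–46 mm and 61 mm, matching the given 46 and 62. The nest is at (434,-236.7) mm, at 81.3°. Descending to the narrow pot's collar.

```bash
python3 -m creep '[[1,45,0,-6,0],[1,45,0,0,0],[1,40,0,0,0],[1,30,0,0,0],[1,0,0,0,0]]'
python3 - <<'E'
from h import *
go([0.434,-0.2367,.066])
E
```

```text
clock: 3.25
tool_pos: [0.4391, -0.2318, 0.0911]
tcp_rot: [0.535, -0.466, 0.533, 0.461]
ft_force: [0.6, 0.6, 1.2]
opening: 0.0851
t 3.25 tcp [ 0.4391 -0.2318  0.0911] q6 -2.04 shift x,y,z [25.1  4.5 -5.5] jaw deg 81.91
tool axes [[0.006, -0.99, 0.141], [-0.004, 0.141, 0.99], [-1.0, -0.006, -0.003]] open 0.0851 F [0.6 0.6 1.2]
```

```bash
python3 -m creep '[[1,0,4.5,-6,0.01],[1,12,0,0,0],[1,12,0,0,0],[1,0,0,0,0]]' 30
python3 - <<'E'
from h import *
go([0.434,-0.2367,.066])
E
python3 -m creep '[[-1,0,0,0,0],[-1,0,0,0,0],[-1,0,0,0,0],[-1,0,0,0,0],[-1,0,0,0,0],[-1,0,0,0,0],[-1,0,0,0,0],[-1,0,0,0,0]]' 30
python3 -m creep '[[-1,-10,0,0,0],[-1,-10,0,0,0],[-1,0,0,0,0]]'
python3 - <<'E'
from h import *
go([0.434,-0.2367,.086])
cv2.imwrite("pics/w4.png",optics.read_camera("wrist"))
E
```

```text
clock: 3.65
tool_pos: [0.4366, -0.2375, 0.0704]
tcp_rot: [0.537, -0.466, 0.535, 0.457]
ft_force: [-0.2, 0.3, 0.1]
opening: 0.0854
t 3.65 tcp [ 0.4366 -0.2375  0.0704] q6 -2.04 shift x,y,z [4.4 2.8 0.5] jaw deg 81.39
tool axes [[0.011, -0.989, 0.15], [-0.007, 0.15, 0.989], [-1.0, -0.012, -0.006]] open 0.0854 F [-0.2  0.3  0.1]
clock: 4.45
tool_pos: [0.4373, -0.238, 0.0718]
tcp_rot: [0.538, -0.466, 0.535, 0.456]
ft_force: [-0.6, 0.8, -0.8]
opening: 0.0452
clock: 4.75
tool_pos: [0.437, -0.2378, 0.0936]
tcp_rot: [0.538, -0.466, 0.535, 0.456]
ft_force: [-0.2, 0.2, -1.3]
opening: 0.0452
t 4.75 tcp [ 0.437  -0.2378  0.0936] q6 -2.04 shift x,y,z [7.5 3.2 0.7] jaw deg 81.36
tool axes [[0.012, -0.989, 0.15], [-0.008, 0.15, 0.989], [-1.0, -0.013, -0.006]] open 0.0452 F [-0.2  0.2 -1.3]
```

View pics/w4.png

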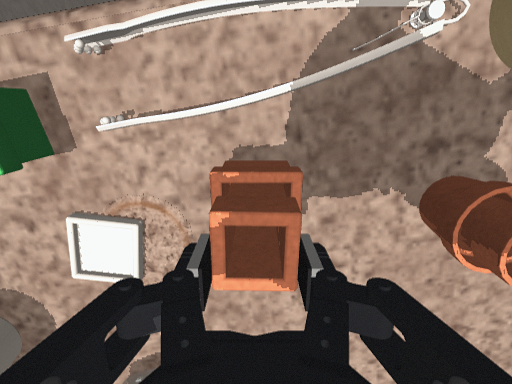

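The narrow pot is held (opening 45 mm) and coming out cleanly. Now lift, carry and turn to 74.6°.

```bash
python3 -m creep '[[-1,-30,0,0,0],[-1,-30,0,0,0],[-1,-15,0,0,0],[-1,0,-12,-30,0.06],[-1,0,-12,-35,0.059],[-1,0,-12,-35,0],[-1,0,-12,-30,0],[-1,0,0,0,0]]'
python3 - <<'E'
from h import *
go([0.4716,-0.3848,.15])
E
```

```text
clock: 5.6
tool_pos: [0.4532, -0.3783, 0.1731]
tcp_rot: [0.565, -0.433, 0.562, 0.422]
ft_force: [0.6, 1.0, -1.1]
opening: 0.0453
t 5.6 tcp [ 0.4532 -0.3783  0.1731] q6 -2.1 shift x,y,z [ 23.4 -19.2  -1.2] jaw deg 74.4
tool axes [[0.012, -0.963, 0.269], [-0.009, 0.269, 0.963], [-1.0, -0.014, -0.005]] open 0.0453 F [ 0.6  1.  -1.1]
```

```bash
python3 -m creep '[[-1,20,-19,-1,0],[-1,40,0,0,0],[-1,0,0,0,0]]'
python3 - <<'E'
from h import *
go([0.4716,-0.3848,.071])
p=optics.camera_params("wrist");im=optics.read_camera("wrist");cv2.imwrite("pics/w5.png",im)
for b in blobs(white(im),p,.012,500): print(b)
E
```

```text
clock: 5.9
tool_pos: [0.4722, -0.3858, 0.1123]
tcp_rot: [0.565, -0.432, 0.562, 0.421]
ft_force: [0.1, 0.5, -1.6]
opening: 0.045
t 5.9 tcp [ 0.4722 -0.3858  0.1123] q6 -2.08 shift x,y,z [41.3  1.5  1.1] jaw deg 74.28
tool axes [[0.013, -0.963, 0.271], [-0.01, 0.271, 0.963], [-1.0, -0.015, -0.006]] open 0.045 F [ 0.1  0.5 -1.6]
{'px': array([259., 170.]), 'c': (457.6, -381.0), 'wh': (63.2, 40.7), 'ang': 74.3, 'fill': 0.55}
{'px': array([331.,  22.]), 'c': (355.1, -291.8), 'wh': (11.1, 109.2), 'ang': 1.6, 'fill': 0.36}
```

View pics/w5.png

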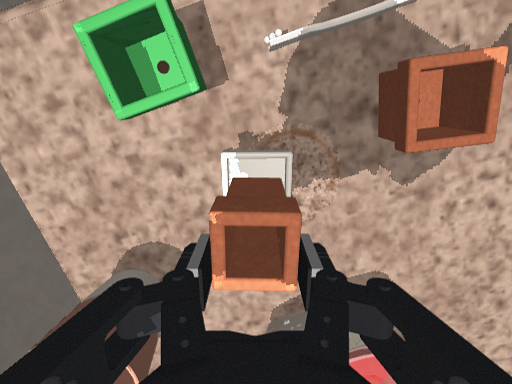

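Pot and saucer are parallel and centred: the saucer's sides are at columns 221 and 293, the pot's foot at 230 to 286. Lowering.

```bash
python3 -m creep '[[-1,20,0,0,0],[-1,12,0,0,0],[-1,0,0,0,0]]'; python3 -m creep '[[-1,4,0,0,0],[-1,3,0,0,0],[-1,0,0,0,0]]'
python3 - <<'E'
from h import *
go([0.4716,-0.3848,.071])
E
```

```text
clock: 6.25
tool_pos: [0.4754, -0.3879, 0.0872]
tcp_rot: [0.566, -0.436, 0.561, 0.419]
ft_force: [-0.2, 0.7, -1.2]
opening: 0.0456
clock: 6.55
tool_pos: [0.4764, -0.3887, 0.0829]
tcp_rot: [0.566, -0.437, 0.561, 0.418]
ft_force: [-0.4, -0.2, -1.8]
opening: 0.045
t 6.55 tcp [ 0.4764 -0.3887  0.0829] q6 -2.08 shift x,y,z [11.7  6.   2.6] jaw deg 74.33
tool axes [[0.022, -0.963, 0.27], [-0.018, 0.27, 0.963], [-1.0, -0.026, -0.011]] open 0.045 F [-0.4 -0.2 -1.8]
```

```bash
python3 -m creep '[[-1,0,6,3,0],[-1,0,0,0,0],[-1,5,0,0,0],[-1,0,0,0,0]]'
python3 - <<'E'
from h import *
go([0.4716,-0.3848,.071])
E
```

```text
clock: 6.95
tool_pos: [0.4713, -0.3841, 0.0785]
tcp_rot: [0.566, -0.437, 0.561, 0.417]
ft_force: [-1.0, 1.1, -2.1]
opening: 0.0453
t 6.95 tcp [ 0.4713 -0.3841  0.0785] q6 -2.08 shift x,y,z [ 7.5 -0.3 -0.5] jaw deg 74.33
tool axes [[0.023, -0.963, 0.27], [-0.019, 0.27, 0.963], [-1.0, -0.027, -0.012]] open 0.0453 F [-1.   1.1 -2.1]
```

```bash
python3 -m creep '[[-1,3,0,0,0],[-1,0,0,0,0],[-1,2.5,0,0,0],[-1,0,0,0,0]]';python3 -m creep '[[-1,2.5,0,0,0],[-1,0,0,0,0]]'
```

```text
clock: 7.35
tool_pos: [0.4715, -0.3842, 0.0722]
tcp_rot: [0.566, -0.437, 0.561, 0.417]
ft_force: [-0.0, 0.8, -2.0]
opening: 0.045
clock: 7.55
tool_pos: [0.4726, -0.3848, 0.0705]
tcp_rot: [0.566, -0.438, 0.561, 0.416]
ft_force: [-1.1, 0.3, 0.6]
opening: 0.045
```

Contact felt (weight off the wrist). Press 1 mm more and release.

```bash
python3 -m creep '[[-1,1,0,0,0],[-1,0,0,0,0],[0.3,0,0,0,0],[0.5,0,0,0,0],[0.7,0,0,0,0],[0.7,0,0,0,0],[1,0,0,0,0],[1,0,0,0,0],[1,0,0,0,0]]';python3 -m creep '[[1,-15,0,0,0],[1,-45,0,0,0],[1,-45,0,0,0],[1,-45,0,0,0],[1,0,0,0,0]]'
python3 - <<'E'
from h import *
go([0.434,-0.2367,.23])
p=optics.camera_params("wrist");im=optics.read_camera("wrist");cv2.imwrite("pics/w6.png",im)
for b in blobs(white(im),p,.012,300): print(b)
for b in blobs(terra(im),p,.087,1000): print(b)
E
```

```text
clock: 8.45
tool_pos: [0.4734, -0.3853, 0.0702]
tcp_rot: [0.566, -0.439, 0.561, 0.415]
ft_force: [-0.6, -0.3, 0.5]
opening: 0.0854
clock: 8.95
tool_pos: [0.4688, -0.3815, 0.2242]
tcp_rot: [0.566, -0.437, 0.561, 0.417]
ft_force: [1.0, -0.8, -0.2]
opening: 0.0849
t 8.95 tcp [ 0.4688 -0.3815  0.2242] q6 -2.08 shift x,y,z [ -9.3  72.4 130. ] jaw deg 74.31
tool axes [[0.024, -0.962, 0.27], [-0.019, 0.27, 0.963], [-1.0, -0.028, -0.011]] open 0.0849 F [ 1.  -0.8 -0.2]
{'px': array([320., 325.]), 'c': (754.1, -355.5), 'wh': (25.9, 62.7), 'ang': 30.9, 'fill': 0.87}
{'px': array([257., 154.]), 'c': (468.4, -383.8), 'wh': (62.8, 62.0), 'ang': 74.5, 'fill': 0.21}
{'px': array([343.,  35.]), 'c': (353.7, -250.4), 'wh': (11.5, 191.3), 'ang': 2.7, 'fill': 0.31}
{'px': array([307., 310.]), 'c': (659.4, -374.4), 'wh': (114.1, 115.8), 'ang': 6.7, 'fill': 0.59}
{'px': array([254., 176.]), 'c': (465.8, -382.8), 'wh': (45.2, 53.7), 'ang': 74.4, 'fill': 0.94}
{'px': array([500.,  97.]), 'c': (456.0, -143.4), 'wh': (45.1, 26.0), 'ang': 1.1, 'fill': 0.73}
{'px': array([376., 102.]), 'c': (428.7, -253.6), 'wh': (65.8, 55.6), 'ang': 81.5, 'fill': 0.94}
```

View pics/w6.png

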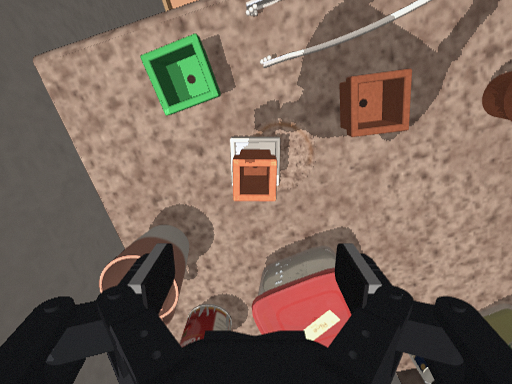

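The square narrow pot stands in its saucer: pot at (254,176), 74.4° against the saucer's 74.5°. Next, the square wide pot at (376,102).

```bash
python3 -m creep '[[1,0,25,43,-0.06],[1,0,25,43,-0.062],[1,0,16,32,0],[1,0,0,0,0]]'
python3 - <<'E'
from h import *
go([0.434,-0.2367,.2])
p=optics.camera_params("wrist");im=optics.read_camera("wrist")
for b in blobs(terra(im),p,.058,1000): print(b)
u,v=map(int,proj(p,[.433,-.236,.05])); print(u-80,v-65)
cv2.imwrite("pics/w7.png",cv2.resize(im[v-65:v+65,u-80:u+80],None,fx=4.6,fy=4.6,interpolation=cv2.INTER_CUBIC))
E
```

```text
clock: 9.4
tool_pos: [0.4259, -0.2469, 0.2149]
tcp_rot: [0.537, -0.469, 0.534, 0.453]
ft_force: [-0.7, -0.0, -0.2]
opening: 0.0855
t 9.4 tcp [ 0.4259 -0.2469  0.2149] q6 -2.07 shift x,y,z [14.9 -6.2 11.4] jaw deg 81.47
tool axes [[0.018, -0.989, 0.148], [-0.014, 0.148, 0.989], [-1.0, -0.02, -0.011]] open 0.0855 F [-0.7 -0.  -0.2]
{'px': array([145., 226.]), 'c': (471.7, -386.9), 'wh': (66.6, 82.2), 'ang': 72.4, 'fill': 0.72}
{'px': array([419., 189.]), 'c': (471.3, -69.5), 'wh': (105.4, 66.6), 'ang': 41.4, 'fill': 0.75}
{'px': array([266., 177.]), 'c': (431.2, -236.6), 'wh': (61.5, 65.6), 'ang': 81.6, 'fill': 0.96}
186 112
```

View pics/w7.png

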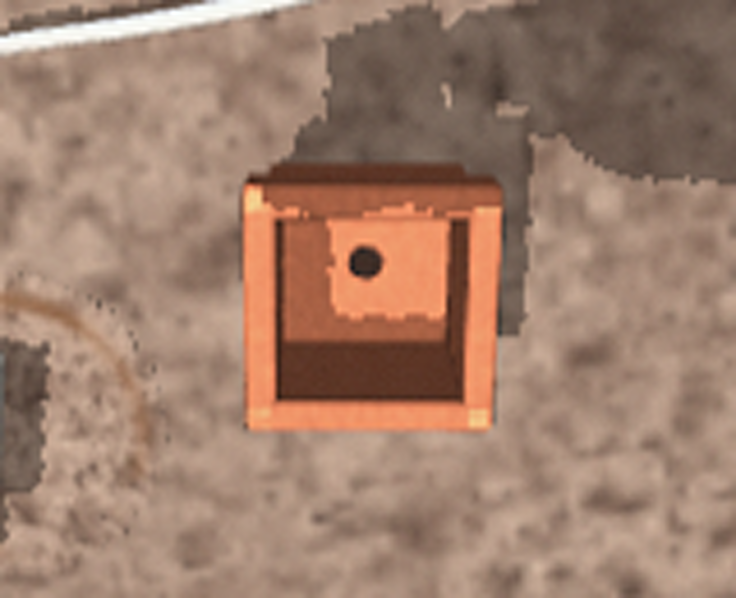

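The wide pot is unmoved at (433.5,-236.6), 81.6°. Descending around its collar.

```bash
python3 -m creep '[[1,20,-8,11,0],[1,40,0,0,0],[1,40,0,0,0],[1,30,0,0,0],[1,0,0,0,0]]'
python3 - <<'E'
from h import *
go([0.4335,-0.2366,.028])
E
```

```text
clock: 9.95
tool_pos: [0.4421, -0.2449, 0.0799]
tcp_rot: [0.538, -0.471, 0.534, 0.451]
ft_force: [0.3, 0.6, 0.9]
opening: 0.0856
t 9.95 tcp [ 0.4421 -0.2449  0.0799] q6 -2.04 shift x,y,z [51.5 11.   7.6] jaw deg 81.38
tool axes [[0.022, -0.988, 0.15], [-0.018, 0.149, 0.989], [-1.0, -0.025, -0.014]] open 0.0856 F [0.3 0.6 0.9]
```

```bash
python3 -m creep '[[1,0,11,7.5,0],[1,0,0,0,0],[1,12,0,0,0],[1,0,0,0,0],[1,12,0,0,0],[1,0,0,0,0],[1,10,0,0,0],[1,0,0,0,0]]'
python3 - <<'E'
from h import *
go([0.4335,-0.2366,.028])
E
```

```text
clock: 10.75
tool_pos: [0.4374, -0.2415, 0.0469]
tcp_rot: [0.539, -0.473, 0.534, 0.448]
ft_force: [-0.5, 0.1, 0.7]
opening: 0.0855
t 10.75 tcp [ 0.4374 -0.2415  0.0469] q6 -2.04 shift x,y,z [18.7  5.1  4.6] jaw deg 81.26
tool axes [[0.027, -0.988, 0.152], [-0.022, 0.151, 0.988], [-0.999, -0.03, -0.017]] open 0.0855 F [-0.5  0.1  0.7]
```

```bash
python3 -m creep '[[1,6,5,4.5,0],[1,6,0,0,0],[1,5,0,0,0],[1,0,0,0,0]]'
python3 - <<'E'
from h import *
go([0.4335,-0.2366,.028])
E
```

```text
clock: 11.15
tool_pos: [0.4334, -0.2362, 0.0286]
tcp_rot: [0.539, -0.473, 0.534, 0.448]
ft_force: [-0.6, 0.0, 0.4]
opening: 0.0854
t 11.15 tcp [ 0.4334 -0.2362  0.0286] q6 -2.03 shift x,y,z [ 0.6 -0.2 -0.3] jaw deg 81.27
tool axes [[0.027, -0.988, 0.152], [-0.022, 0.151, 0.988], [-0.999, -0.03, -0.018]] open 0.0854 F [-0.6  0.   0.4]
```

```bash
python3 -m creep '[[-1,0,0,0,0],[-1,0,0,0,0],[-1,0,0,0,0],[-1,0,0,0,0],[-1,0,0,0,0],[-1,0,0,0,0]]' 40
python3 -m creep '[[-1,-10,0,0,0],[-1,-35,0,0,0],[-1,-45,0,0,0],[-1,-45,0,0,0],[-1,0,0,0,0]]'
python3 - <<'E'
from h import *
go([0.4445,0.0902,.17])
cv2.imwrite("pics/w8.png",optics.read_camera("wrist"))
E
```

```text
clock: 11.75
tool_pos: [0.4335, -0.2364, 0.029]
tcp_rot: [0.539, -0.473, 0.534, 0.448]
ft_force: [0.7, -0.3, -1.9]
opening: 0.0613
clock: 12.25
tool_pos: [0.4288, -0.2327, 0.1704]
tcp_rot: [0.539, -0.472, 0.534, 0.449]
ft_force: [-0.2, 0.3, -3.7]
opening: 0.0614
t 12.25 tcp [ 0.4288 -0.2327  0.1704] q6 -2.04 shift x,y,z [ -5.8  33.4 321.5] jaw deg 81.27
tool axes [[0.025, -0.988, 0.152], [-0.02, 0.151, 0.988], [-0.999, -0.028, -0.016]] open 0.0614 F [-0.2  0.3 -3.7]
```

View pics/w8.png

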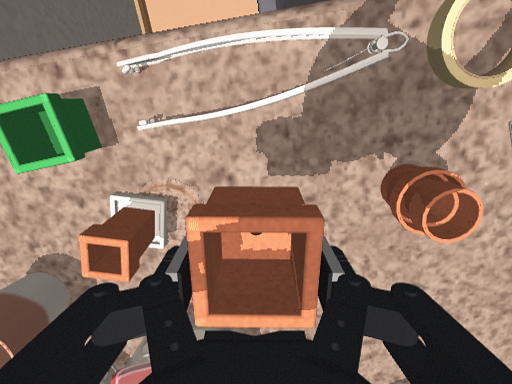

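```bash
python3 -m creep '[[-1,0,3,25,0],[-1,0,4,40,0],[-1,0,4,40,0],[-1,0,4,40,0],[-1,0,4,40,0],[-1,0,4,40,0],[-1,0,4,40,0],[-1,0,2,20,0],[-1,0,0,0,-0.1],[-1,0,0,0,-0.11],[-1,0,0,0,-0.11],[-1,0,0,0,-0.09]]'
python3 - <<'E'
from h import *
go([0.4445,0.0902,.15])
E
```

```text
clock: 13.5
tool_pos: [0.4353, 0.0656, 0.1547]
tcp_rot: [-0.424, 0.569, -0.432, -0.557]
ft_force: [-0.5, 0.0, -3.4]
opening: 0.0612
t 13.5 tcp [0.4353 0.0656 0.1547] q6 -1.8 shift x,y,z [  4.3 -15.5  21.3] jaw deg 105.48
tool axes [[0.008, -0.964, -0.267], [-0.019, -0.267, 0.964], [-1.0, -0.002, -0.02]] open 0.0612 F [-0.5  0.  -3.4]
```

```bash
python3 -m creep '[[-1,20,-15,21,0.008],[-1,35,0,0,0],[-1,0,0,0,0],[-1,0,0,0,0]]'
python3 - <<'E'
from h import *
go([0.4445,0.0902,.034])
p=optics.camera_params("wrist");im=optics.read_camera("wrist");cv2.imwrite("pics/w9.png",im)
for b in blobs(white(im),p,.012,500): print(b)
E
```

```text
clock: 13.9
tool_pos: [0.4427, 0.0894, 0.0964]
tcp_rot: [-0.424, 0.567, -0.434, -0.557]
ft_force: [0.5, -0.0, -1.5]
opening: 0.0612
t 13.9 tcp [0.4427 0.0894 0.0964] q6 -1.74 shift x,y,z [62.4 -2.1  1.5] jaw deg 105.26
tool axes [[0.003, -0.965, -0.263], [-0.019, -0.263, 0.965], [-1.0, 0.002, -0.019]] open 0.0612 F [ 0.5 -0.  -1.5]
{'px': array([418., 275.]), 'c': (473.5, 257.7), 'wh': (82.9, 54.9), 'ang': 86.6, 'fill': 0.68}
{'px': array([260., 172.]), 'c': (423.7, 84.6), 'wh': (40.6, 80.8), 'ang': 14.5, 'fill': 0.66}
{'px': array([385., 113.]), 'c': (349.4, 164.2), 'wh': (34.0, 22.2), 'ang': 47.4, 'fill': 0.54}
```

View pics/w9.png

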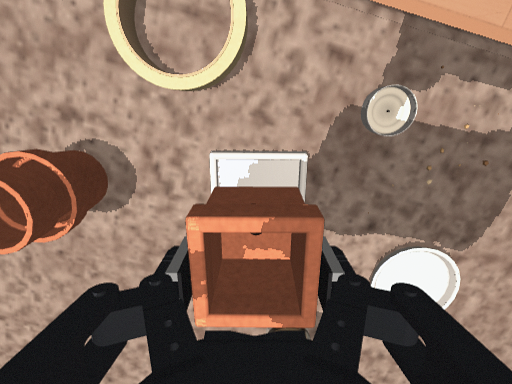

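Aligned with the saucer (columns 210–307; the pot is centred at about 258). Lowering.

```bash
python3 -m creep '[[-1,20,-2,1,0],[-1,20,0,0,0],[-1,5,0,0,0],[-1,0,0,0,0]]'
python3 - <<'E'
from h import *
go([0.4445,0.0902,.034])
E
```

```text
clock: 14.35
tool_pos: [0.4465, 0.0893, 0.0549]
tcp_rot: [-0.426, 0.568, -0.433, -0.555]
ft_force: [0.1, -0.2, -1.8]
opening: 0.0611
t 14.35 tcp [0.4465 0.0893 0.0549] q6 -1.73 shift x,y,z [20.9  1.8  1.9] jaw deg 105.15
tool axes [[0.009, -0.965, -0.261], [-0.019, -0.261, 0.965], [-1.0, -0.003, -0.02]] open 0.0611 F [ 0.1 -0.2 -1.8]
```

```bash
python3 -m creep '[[-1,6,2,2,0],[-1,5,0,0,0],[-1,4,0,0,0],[-1,0,0,0,0]]'
python3 -m creep '[[-1,2,0,0,0],[-1,0,0,0,0]]'
python3 - <<'E'
from h import *
go([0.4445,0.0902,.034])
E
```

```text
clock: 14.75
tool_pos: [0.4452, 0.0904, 0.0414]
tcp_rot: [-0.427, 0.569, -0.432, -0.554]
ft_force: [0.7, 0.5, -2.9]
opening: 0.0616
clock: 14.95
tool_pos: [0.4454, 0.0904, 0.0394]
tcp_rot: [-0.427, 0.569, -0.432, -0.554]
ft_force: [0.1, 0.1, -2.5]
opening: 0.0613
t 14.95 tcp [0.4454 0.0904 0.0394] q6 -1.72 shift x,y,z [5.4 1.  0.1] jaw deg 105.13
tool axes [[0.012, -0.965, -0.261], [-0.019, -0.261, 0.965], [-1.0, -0.007, -0.021]] open 0.0613 F [ 0.1  0.1 -2.5]
```

```bash
python3 -m creep '[[-1,2,1,0,0],[-1,0,0,0,0]]'; python3 -m creep '[[-1,1.5,0,0,0],[-1,0,0,0,0]]';python3 -m creep '[[-1,1.5,0,0,0],[-1,0,0,0,0]]'
```

```text
clock: 15.15
tool_pos: [0.4445, 0.0901, 0.0373]
tcp_rot: [-0.427, 0.569, -0.432, -0.554]
ft_force: [0.6, 0.6, -1.9]
opening: 0.0614
clock: 15.35
tool_pos: [0.4445, 0.0901, 0.0357]
tcp_rot: [-0.427, 0.569, -0.432, -0.554]
ft_force: [0.9, -0.5, -2.4]
opening: 0.0613
clock: 15.55
tool_pos: [0.4446, 0.09, 0.0343]
tcp_rot: [-0.427, 0.569, -0.432, -0.554]
ft_force: [-0.9, -0.5, 2.2]
opening: 0.0613
```

Contact. Release and retreat.

```bash
python3 -m creep '[[-1,0.5,0,0,0],[-1,0,0,0,0],[0.6,0,0,0,0],[0.7,0,0,0,0],[0.8,0,0,0,0],[1,0,0,0,0],[1,0,0,0,0],[1,0,0,0,0]]';python3 -m creep '[[1,-15,0,0,0],[1,-40,0,0,0],[1,-45,0,0,0],[1,-45,0,0,0],[1,-40,0,0,0],[1,0,0,0,0]]'
python3 - <<'E'
from h import *
go([0.472,-0.069,.22])
p=optics.camera_params("wrist");im=optics.read_camera("wrist");cv2.imwrite("pics/w10.png",im)
for b in blobs(white(im),p,.012,300): print(b)
for b in blobs(terra(im),p,.063,1000): print(b)
E
```

```text
clock: 16.35
tool_pos: [0.4447, 0.09, 0.0342]
tcp_rot: [-0.427, 0.569, -0.432, -0.554]
ft_force: [-0.1, 1.1, -0.6]
opening: 0.0858
clock: 16.95
tool_pos: [0.4414, 0.0934, 0.2256]
tcp_rot: [-0.427, 0.568, -0.433, -0.555]
ft_force: [-0.0, -0.9, -1.5]
opening: 0.0851
t 16.95 tcp [0.4414 0.0934 0.2256] q6 -1.73 shift x,y,z [   8.9   12.8 -164.7] jaw deg 105.13
tool axes [[0.01, -0.965, -0.261], [-0.019, -0.261, 0.965], [-1.0, -0.005, -0.021]] open 0.0851 F [-0.  -0.9 -1.5]
{'px': array([501., 298.]), 'c': (542.3, 500.1), 'wh': (93.5, 21.7), 'ang': 0.6, 'fill': 0.69}
{'px': array([469., 246.]), 'c': (474.0, 409.8), 'wh': (64.5, 64.3), 'ang': 49.7, 'fill': 0.78}
{'px': array([358., 227.]), 'c': (484.4, 257.3), 'wh': (82.6, 76.5), 'ang': 82.7, 'fill': 0.76}
{'px': array([256., 158.]), 'c': (443.8, 90.0), 'wh': (81.4, 80.7), 'ang': 15.1, 'fill': 0.17}
{'px': array([338., 108.]), 'c': (344.6, 166.7), 'wh': (34.5, 29.9), 'ang': 19.6, 'fill': 0.58}
{'px': array([61., 25.]), 'c': (343.2, -167.7), 'wh': (8.9, 137.7), 'ang': 12.3, 'fill': 0.61}
{'px': array([254., 175.]), 'c': (442.6, 89.3), 'wh': (63.9, 61.2), 'ang': 15.3, 'fill': 0.96}
{'px': array([115., 161.]), 'c': (469.5, -65.5), 'wh': (65.7, 93.0), 'ang': 53.3, 'fill': 0.75}
{'px': array([395.,  32.]), 'c': (270.0, 210.0), 'wh': (215.9, 39.9), 'ang': 90.0, 'fill': 0.8}
```

View pics/w10.png

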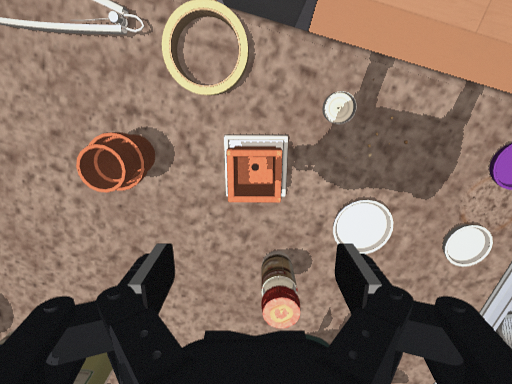

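The square wide pot is centred in its saucer: pot at (254,175), 15.3° against 15.1°. Next, the round nest at (112,161).

```bash
python3 -m creep '[[1,0,3,-40,0],[1,0,4,-45,0],[1,0,4,-45,0],[1,0,3,-35,0],[1,0,0,0,0]]'
python3 - <<'E'
from h import *
go([0.472,-0.069,.2])
p=optics.camera_params("wrist");im=optics.read_camera("wrist")
for b in blobs(terra(im),p,.058,1000): print(b)
u,v=map(int,proj(p,[.472,-.069,.07])); print(u-80,v-65)
cv2.imwrite("pics/w11.png",cv2.resize(im[v-65:v+65,u-80:u+80],None,fx=4.6,fy=4.6,interpolation=cv2.INTER_CUBIC))
E
```

```text
clock: 17.5
tool_pos: [0.4691, -0.074, 0.2227]
tcp_rot: [-0.424, 0.567, -0.433, -0.558]
ft_force: [0.0, -0.2, 0.4]
opening: 0.0854
t 17.5 tcp [ 0.4691 -0.074   0.2227] q6 -2.1 shift x,y,z [22.6 -4.2  4.5] jaw deg 105.4
tool axes [[0.003, -0.964, -0.266], [-0.018, -0.266, 0.964], [-1.0, 0.002, -0.018]] open 0.0854 F [ 0.  -0.2  0.4]
{'px': array([ 18., 276.]), 'c': (689.7, -330.5), 'wh': (61.5, 142.9), 'ang': 89.8, 'fill': 0.77}
{'px': array([397., 189.]), 'c': (443.6, 83.0), 'wh': (67.2, 79.5), 'ang': 15.6, 'fill': 0.92}
{'px': array([262., 179.]), 'c': (472.3, -68.1), 'wh': (68.5, 67.4), 'ang': 61.1, 'fill': 0.78}
{'px': array([ 14., 104.]), 'c': (465.2, -341.8), 'wh': (37.3, 47.6), 'ang': 89.8, 'fill': 0.72}
{'px': array([436.,  31.]), 'c': (282.6, 62.7), 'wh': (22.9, 155.8), 'ang': 0.0, 'fill': 0.75}
181 117
```

View pics/w11.png

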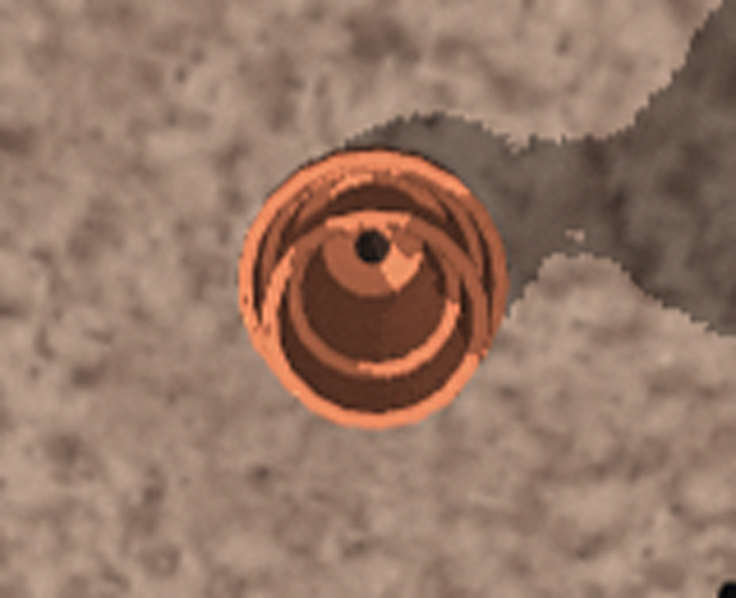

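Run:
```python
from h import *
p=optics.camera_params("wrist")
f=lambda x,y,z: cast(p,181+x/4.6-.4,117+y/4.6-.4,z)*1000
L,Rr,T,B=[f(*c,.088) for c in [(262,322),(490,322),(376,210),(376,430)]]
print(np.linalg.norm(L-Rr),np.linalg.norm(T-B),(L+Rr)/2,(T+B)/2)
L,Rr=[f(*c,.058) for c in [(238,282),(507,282)]]; print(np.linalg.norm(L-Rr),(L+Rr)/2, f(372,148,.058))
```

```text
51.434158141953404 51.66705727729865 [470.69240836 -66.22714822  88.        ] [470.89764701 -66.12908693  88.        ]
66.6057769031289 [469.29175027 -67.19466761  58.        ] [437.43152265 -76.3168844   58.        ]
```

The narrow rim measures 51.5 mm at (470.8,-66.2), as given. Descending to the collar, easing in with corrections.

```bash
python3 -m creep '[[1,30,-3,7,0],[1,40,0,0,0],[1,35,0,0,0],[1,15,0,0,0],[1,0,0,0,0]]'
python3 - <<'E'
from h import *
go([0.4708,-0.0662,.07])
E
```

```text
clock: 18.05
tool_pos: [0.467, -0.0629, 0.0956]
tcp_rot: [-0.424, 0.565, -0.433, -0.56]
ft_force: [-0.5, -1.3, 0.4]
opening: 0.0854
t 18.05 tcp [ 0.467  -0.0629  0.0956] q6 -2.08 shift x,y,z [25.6 -3.  -3.8] jaw deg 105.45
tool axes [[-0.002, -0.964, -0.266], [-0.015, -0.266, 0.964], [-1.0, 0.006, -0.014]] open 0.0854 F [-0.5 -1.3  0.4]
```

```bash
python3 -m creep '[[1,8,-3,-4,0],[1,8,0,0,0],[1,7,0,0,0],[1,0,0,0,0]]'
python3 - <<'E'
from h import *
go([0.4708,-0.0662,.07])
E
python3 -m creep '[[-1,0,0,0,0],[-1,0,0,0,0],[-1,0,0,0,0],[-1,0,0,0,0],[-1,0,0,0,0],[-1,0,0,0,0],[-1,0,0,0,0],[-1,0,0,0,0]]' 30
python3 -m creep '[[-1,-10,0,0,0],[-1,-20,0,0,0],[-1,0,0,0,0]]'
python3 - <<'E'
from h import *
go([0.4745,0.4095,.17])
cv2.imwrite("pics/w12.png",optics.read_camera("wrist"))
E
```

```text
clock: 18.45
tool_pos: [0.4716, -0.0653, 0.072]
tcp_rot: [-0.423, 0.566, -0.432, -0.56]
ft_force: [0.2, 0.2, -0.4]
opening: 0.0857
t 18.45 tcp [ 0.4716 -0.0653  0.072 ] q6 -2.08 shift x,y,z [ 2.   1.  -0.6] jaw deg 105.54
tool axes [[-0.001, -0.963, -0.268], [-0.015, -0.268, 0.963], [-1.0, 0.005, -0.014]] open 0.0857 F [ 0.2  0.2 -0.4]
clock: 19.25
tool_pos: [0.4723, -0.0656, 0.0735]
tcp_rot: [-0.424, 0.567, -0.432, -0.559]
ft_force: [0.5, 0.1, -0.4]
opening: 0.0499
clock: 19.55
tool_pos: [0.472, -0.065, 0.1051]
tcp_rot: [-0.424, 0.566, -0.432, -0.56]
ft_force: [-0.5, 0.6, -0.8]
opening: 0.0496
t 19.55 tcp [ 0.472  -0.065   0.1051] q6 -2.08 shift x,y,z [ -72.1 -129.1  455.6] jaw deg 105.52
tool axes [[0.0, -0.964, -0.267], [-0.015, -0.267, 0.963], [-1.0, 0.004, -0.015]] open 0.0496 F [-0.5  0.6 -0.8]
```

View pics/w12.png

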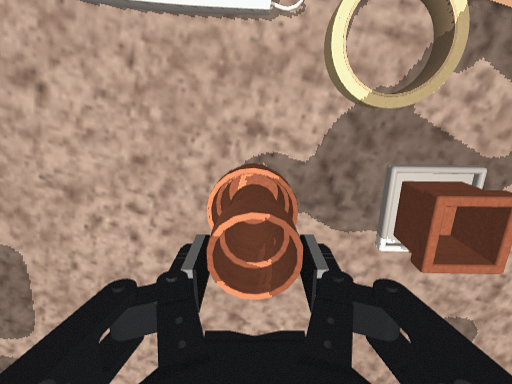

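Held and clear of the wide pot. Lift and carry to the small round saucer at (474.5, 409.5).

```bash
python3 -m creep '[[-1,-35,0,0,0],[-1,-35,0,0,0],[-1,0,-8,30,0],[-1,0,-12,42,0],[-1,0,-12,42,0],[-1,0,-12,42,0],[-1,0,-12,42,0],[-1,0,-12,42,0],[-1,0,-12,42,0],[-1,0,-12,42,0],[-1,0,-12,42,0],[-1,0,0,0,0]]'
python3 - <<'E'
from h import *
go([0.4745,0.4095,.17])
E
```

```text
clock: 20.8
tool_pos: [0.4731, 0.3308, 0.1662]
tcp_rot: [-0.424, 0.564, -0.434, -0.559]
ft_force: [0.7, -1.2, -0.5]
opening: 0.0496
t 20.8 tcp [0.4731 0.3308 0.1662] q6 -1.32 shift x,y,z [ -5.  -22.   75.6] jaw deg 105.25
tool axes [[-0.002, -0.965, -0.263], [-0.015, -0.263, 0.965], [-1.0, 0.006, -0.014]] open 0.0496 F [ 0.7 -1.2 -0.5]
```

```bash
python3 -m creep '[[-1,0,-12,38,0],[-1,10,-11,38,0],[-1,20,0,0,0],[-1,15,0,0,0],[-1,0,0,0,0],[-1,0,0,0,0]]'
python3 - <<'E'
from h import *
go([0.4755,0.4098,.0725])
p=optics.camera_params("wrist");im=optics.read_camera("wrist");cv2.imwrite("pics/w13.png",im)
for b in blobs(white(im),p,.012,300): print(b)
E
```

```text
clock: 21.4
tool_pos: [0.4736, 0.412, 0.1149]
tcp_rot: [-0.422, 0.565, -0.435, -0.56]
ft_force: [0.4, -0.5, -1.4]
opening: 0.0494
t 21.4 tcp [0.4736 0.412  0.1149] q6 -1.21 shift x,y,z [42.4 -1.7 -2. ] jaw deg 105.38
tool axes [[-0.006, -0.964, -0.265], [-0.018, -0.265, 0.964], [-1.0, 0.01, -0.016]] open 0.0494 F [ 0.4 -0.5 -1.4]
{'px': array([254., 182.]), 'c': (465.8, 406.4), 'wh': (47.1, 64.1), 'ang': 16.7, 'fill': 0.42}
{'px': array([ 87., 161.]), 'c': (487.8, 257.0), 'wh': (83.0, 81.7), 'ang': 2.6, 'fill': 0.78}
{'px': array([410., 202.]), 'c': (445.1, 581.9), 'wh': (195.8, 196.7), 'ang': 83.0, 'fill': 0.64}
{'px': array([508.,  79.]), 'c': (327.0, 582.0), 'wh': (57.1, 7.9), 'ang': 30.3, 'fill': 0.63}
```

View pics/w13.png

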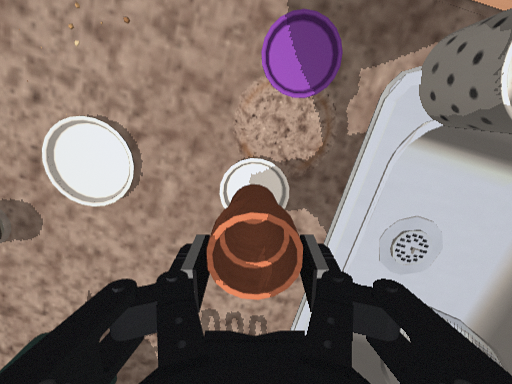

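The saucer's rim spans columns 220–290 and the pot is centred over it. The large round saucer measures (487.8, 257.0). Lowering.

```bash
python3 -m creep '[[-1,15,-2,-2,0],[-1,12,0,0,0],[-1,4,0,0,0],[-1,0,0,0,0]]'
python3 - <<'E'
from h import *
go([0.4755,0.4098,.0725])
E
```

```text
clock: 21.85
tool_pos: [0.477, 0.409, 0.0827]
tcp_rot: [-0.423, 0.565, -0.435, -0.56]
ft_force: [0.4, -1.1, -1.1]
opening: 0.0496
t 21.85 tcp [0.477  0.409  0.0827] q6 -1.21 shift x,y,z [10.2  1.1  1.3] jaw deg 105.29
tool axes [[-0.004, -0.965, -0.264], [-0.017, -0.264, 0.964], [-1.0, 0.008, -0.015]] open 0.0496 F [ 0.4 -1.1 -1.1]
```

```bash
python3 -m creep '[[-1,4,1,1,0],[-1,3,0,0,0],[-1,0,0,0,0]]'; python3 -m creep '[[-1,1.5,0,0,0],[-1,0,0,0,0]]';python3 -m creep '[[-1,1.5,0,0,0],[-1,0,0,0,0]]'
```

```text
clock: 22.15
tool_pos: [0.4758, 0.4097, 0.0755]
tcp_rot: [-0.424, 0.565, -0.435, -0.559]
ft_force: [0.2, -0.9, -0.6]
opening: 0.0495
clock: 22.35
tool_pos: [0.4759, 0.4099, 0.0741]
tcp_rot: [-0.424, 0.565, -0.434, -0.559]
ft_force: [0.3, -0.5, -1.2]
opening: 0.0494
clock: 22.55
tool_pos: [0.476, 0.41, 0.0728]
tcp_rot: [-0.424, 0.565, -0.434, -0.559]
ft_force: [-0.0, 0.6, -1.5]
opening: 0.0494
```

```bash
python3 -m creep '[[-1,1,0,0,0],[-1,0,0,0,0]]'; python3 -m creep '[[-1,1,0,0,0],[-1,0,0,0,0]]'; python3 -m creep '[[-1,1,0,0,0],[-1,0,0,0,0]]'
```

```text
clock: 22.75
tool_pos: [0.4763, 0.4101, 0.0721]
tcp_rot: [-0.424, 0.565, -0.434, -0.559]
ft_force: [0.6, -0.4, -0.6]
opening: 0.05
clock: 22.95
tool_pos: [0.477, 0.4104, 0.0722]
tcp_rot: [-0.425, 0.565, -0.433, -0.559]
ft_force: [0.2, 0.1, -0.9]
opening: 0.0496
clock: 23.15
tool_pos: [0.4776, 0.4107, 0.0721]
tcp_rot: [-0.425, 0.565, -0.433, -0.559]
ft_force: [-1.0, -0.1, -1.2]
opening: 0.0495
```

The height stays at 72.1 mm against the expected 72.5, so it is resting. Release.

```bash
python3 -m creep '[[-1,0,0,0,0],[0.3,0,0,0,0],[0.5,0,0,0,0],[0.7,0,0,0,0],[1,0,0,0,0],[1,0,0,0,0],[1,0,0,0,0],[1,0,0,0,0]]';python3 -m creep '[[1,-15,0,0,0],[1,-40,0,0,0],[1,-45,0,0,0],[1,-40,0,0,0],[1,0,0,0,0]]'
python3 - <<'E'
from h import *
go([0.4697,-0.0673,.2])
p=optics.camera_params("wrist");im=optics.read_camera("wrist");cv2.imwrite("pics/w14.png",im)
for b in blobs(white(im),p,.012,300): print(b)
for b in blobs(terra(im),p,.087,500): print(b)
E
```

```text
clock: 23.95
tool_pos: [0.4773, 0.4105, 0.0714]
tcp_rot: [-0.425, 0.565, -0.433, -0.559]
ft_force: [-0.5, 0.3, -0.2]
opening: 0.0853
clock: 24.45
tool_pos: [0.4769, 0.4124, 0.22]
tcp_rot: [-0.425, 0.565, -0.433, -0.559]
ft_force: [0.3, 1.2, 0.3]
opening: 0.0854
t 24.45 tcp [0.4769 0.4124 0.22  ] q6 -1.21 shift x,y,z [  27.1  133.3 -460.5] jaw deg 105.29
tool axes [[-0.0, -0.965, -0.264], [-0.015, -0.264, 0.965], [-1.0, 0.004, -0.014]] open 0.0854 F [0.3 1.2 0.3]
{'px': array([136., 143.]), 'c': (487.5, 256.7), 'wh': (81.3, 81.7), 'ang': 15.3, 'fill': 0.78}
{'px': array([ 21., 101.]), 'c': (473.2, 113.2), 'wh': (10.4, 52.0), 'ang': 15.3, 'fill': 0.86}
{'px': array([363., 214.]), 'c': (532.0, 598.8), 'wh': (388.1, 209.5), 'ang': 0.0, 'fill': 0.51}
{'px': array([423.,  84.]), 'c': (328.3, 576.2), 'wh': (98.7, 43.3), 'ang': 35.4, 'fill': 0.18}
{'px': array([490.,  92.]), 'c': (318.3, 644.8), 'wh': (145.8, 47.0), 'ang': 41.1, 'fill': 0.22}
{'px': array([253., 181.]), 'c': (476.9, 407.5), 'wh': (52.2, 51.1), 'ang': 45.5, 'fill': 0.78}
{'px': array([12., 71.]), 'c': (434.0, 168.2), 'wh': (47.3, 28.9), 'ang': 1.9, 'fill': 0.72}
{'px': array([426.,  21.]), 'c': (297.6, 511.4), 'wh': (16.4, 179.2), 'ang': 0.1, 'fill': 0.49}
```

View pics/w14.png

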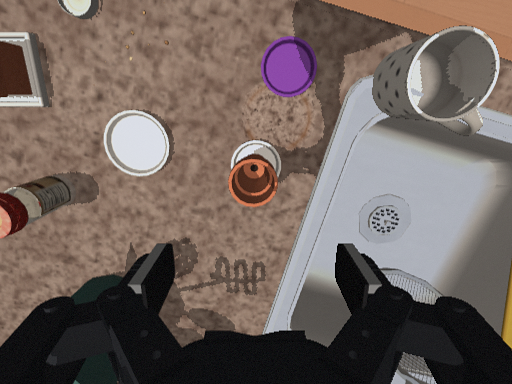

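The round narrow pot stands in the small saucer: rim at (253,181), about 2–3 mm from centre, where ±7 mm is allowed. Back for the round wide pot.

```bash
python3 -m creep '[[1,0,8,-30,0],[1,0,13,-45,0],[1,0,13,-45,0],[1,0,13,-45,0],[1,0,13,-45,0],[1,0,13,-45,0],[1,0,13,-45,0],[1,0,13,-45,0],[1,0,13,-45,0],[1,0,13,-45,0],[1,0,9,-25,0],[1,0,0,0,0]]'
python3 - <<'E'
from h import *
go([0.4697,-0.0673,.2])
p=optics.camera_params("wrist");im=optics.read_camera("wrist")
for b in blobs(terra(im),p,.058,1000): print(b)
u,v=map(int,proj(p,[.47,-.067,.05])); print(u-80,v-65)
cv2.imwrite("pics/w15.png",cv2.resize(im[v-65:v+65,u-80:u+80],None,fx=4.6,fy=4.6,interpolation=cv2.INTER_CUBIC))
E
```

```text
clock: 25.7
tool_pos: [0.4617, -0.0844, 0.2214]
tcp_rot: [-0.421, 0.563, -0.435, -0.562]
ft_force: [0.5, -0.6, -0.7]
opening: 0.0852
t 25.7 tcp [ 0.4617 -0.0844  0.2214] q6 -2.13 shift x,y,z [ 21.1 -12.5  14.6] jaw deg 105.51
tool axes [[-0.011, -0.964, -0.267], [-0.016, -0.267, 0.964], [-1.0, 0.015, -0.013]] open 0.0852 F [ 0.5 -0.6 -0.7]
{'px': array([ 19., 283.]), 'c': (690.4, -334.2), 'wh': (143.7, 65.6), 'ang': 0.6, 'fill': 0.69}
{'px': array([401., 199.]), 'c': (443.4, 82.3), 'wh': (68.3, 81.2), 'ang': 15.7, 'fill': 0.91}
{'px': array([268., 188.]), 'c': (471.2, -68.7), 'wh': (66.7, 66.8), 'ang': 61.1, 'fill': 0.78}
{'px': array([ 16., 114.]), 'c': (465.8, -347.3), 'wh': (50.9, 43.9), 'ang': 0.6, 'fill': 0.73}
{'px': array([451.,  43.]), 'c': (280.0, 71.0), 'wh': (26.1, 131.3), 'ang': 0.2, 'fill': 0.78}
189 121
```

View pics/w15.png

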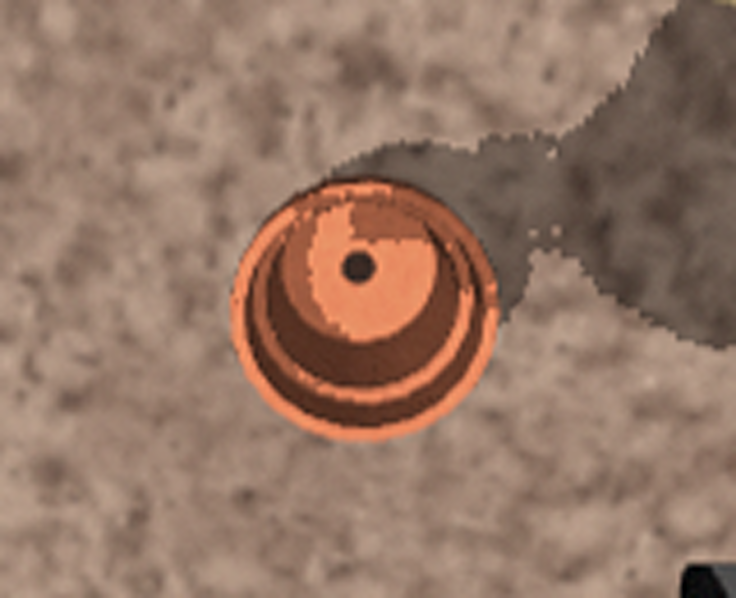

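The wide pot is unmoved: rim 66.7 mm at (471,-68.5). Descending.

```bash
python3 -m creep '[[1,10,-13,14,0],[1,35,0,0,0],[1,40,0,0,0],[1,35,0,0,0],[1,10,0,0,0],[1,0,0,0,0]]'
python3 - <<'E'
from h import *
go([0.471,-0.0683,.03])
E
```

```text
clock: 26.35
tool_pos: [0.4687, -0.0619, 0.0864]
tcp_rot: [-0.421, 0.564, -0.434, -0.564]
ft_force: [0.2, 0.5, -0.2]
opening: 0.0855
t 26.35 tcp [ 0.4687 -0.0619  0.0864] q6 -2.07 shift x,y,z [56.4 -1.3 -6.2] jaw deg 105.7
tool axes [[-0.011, -0.963, -0.271], [-0.015, -0.27, 0.963], [-1.0, 0.015, -0.011]] open 0.0855 F [ 0.2  0.5 -0.2]
```

```bash
python3 -m creep '[[1,5,-2,-6,0],[1,12,0,0,0],[1,6,0,0,0],[1,0,0,0,0]]'
python3 - <<'E'
from h import *
go([0.471,-0.0683,.03])
E
```

```text
clock: 26.75
tool_pos: [0.4739, -0.0666, 0.0643]
tcp_rot: [-0.42, 0.565, -0.432, -0.563]
ft_force: [-1.0, -0.1, 0.3]
opening: 0.0857
t 26.75 tcp [ 0.4739 -0.0666  0.0643] q6 -2.08 shift x,y,z [34.4  2.8 -0.5] jaw deg 105.83
tool axes [[-0.008, -0.962, -0.273], [-0.015, -0.273, 0.962], [-1.0, 0.012, -0.012]] open 0.0857 F [-1.  -0.1  0.3]
```

```bash
python3 -m creep '[[1,6,2,-1,0],[1,12,0,0,0],[1,8,0,0,0],[1,3,0,0,0],[1,0,0,0,0]]'
python3 - <<'E'
from h import *
go([0.471,-0.0683,.03])
E
```

```text
clock: 27.25
tool_pos: [0.4732, -0.0692, 0.0357]
tcp_rot: [-0.421, 0.566, -0.432, -0.562]
ft_force: [0.3, 0.2, 0.7]
opening: 0.0851
t 27.25 tcp [ 0.4732 -0.0692  0.0357] q6 -2.08 shift x,y,z [5.7 1.8 1.6] jaw deg 105.84
tool axes [[-0.005, -0.962, -0.273], [-0.016, -0.273, 0.962], [-1.0, 0.009, -0.014]] open 0.0851 F [0.3 0.2 0.7]
```

```bash
python3 -m creep '[[1,5,2,1.5,0],[1,0,0,0,0],[-1,0,0,0,0],[-1,0,0,0,0],[-1,0,0,0,0],[-1,0,0,0,0],[-1,0,0,0,0],[-1,0,0,0,0]]' 40
python3 - <<'E'
from h import *
go([0.471,-0.0683,.03])
E
python3 -m creep '[[-1,-10,0,0,0],[-1,-30,0,0,0],[-1,-40,0,0,0],[-1,-40,0,0,0],[-1,0,0,0,0]]'
python3 - <<'E'
from h import *
go([0.4877,0.257,.14])
cv2.imwrite("pics/w16.png",optics.read_camera("wrist"))
E
```

```text
clock: 28.05
tool_pos: [0.471, -0.0684, 0.0319]
tcp_rot: [-0.421, 0.567, -0.432, -0.561]
ft_force: [0.4, 0.4, -2.1]
opening: 0.0659
t 28.05 tcp [ 0.471  -0.0684  0.0319] q6 -2.08 shift x,y,z [ 1.9 -0.   0.1] jaw deg 105.84
tool axes [[-0.003, -0.962, -0.273], [-0.016, -0.273, 0.962], [-1.0, 0.008, -0.015]] open 0.0659 F [ 0.4  0.4 -2.1]
clock: 28.55
tool_pos: [0.4706, -0.0661, 0.1577]
tcp_rot: [-0.421, 0.566, -0.432, -0.563]
ft_force: [0.6, 0.5, -2.5]
opening: 0.0657
t 28.55 tcp [ 0.4706 -0.0661  0.1577] q6 -2.09 shift x,y,z [  12.6 -104.8  306.3] jaw deg 105.84
tool axes [[-0.006, -0.962, -0.273], [-0.016, -0.273, 0.962], [-1.0, 0.01, -0.013]] open 0.0657 F [ 0.6  0.5 -2.5]
```

View pics/w16.png

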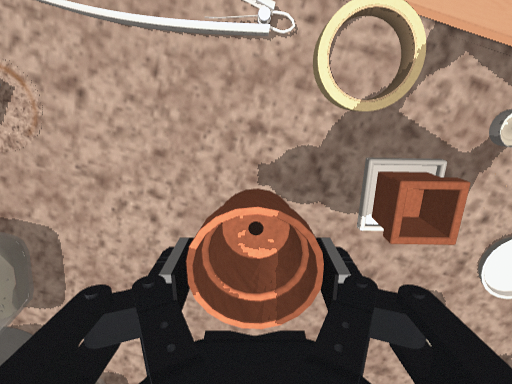

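Held (opening 66 mm). Carry to the large round saucer.

```bash
python3 -m creep '[[-1,0,-8,25,0],[-1,0,-13,40,0],[-1,0,-13,40,0],[-1,0,-13,40,0],[-1,0,-13,40,0],[-1,0,-13,40,0],[-1,0,-12,35,0],[-1,0,0,0,0]]'
python3 - <<'E'
from h import *
go([0.4877,0.257,.12])
E
```

```text
clock: 29.4
tool_pos: [0.4773, 0.2163, 0.1469]
tcp_rot: [0.42, -0.562, 0.436, 0.564]
ft_force: [0.3, -0.6, -2.4]
opening: 0.0655
t 29.4 tcp [0.4773 0.2163 0.1469] q6 -1.52 shift x,y,z [ 26.1 -21.4  36.7] jaw deg 105.59
tool axes [[-0.015, -0.963, -0.269], [-0.017, -0.268, 0.963], [-1.0, 0.019, -0.012]] open 0.0655 F [ 0.3 -0.6 -2.4]
```

```bash
python3 -m creep '[[-1,5,-20,36,0],[-1,30,0,0,0],[-1,10,0,0,0],[-1,0,0,0,0],[-1,0,0,0,0]]'
python3 - <<'E'
from h import *
go([0.4877,0.257,.0369])
p=optics.camera_params("wrist");im=optics.read_camera("wrist");cv2.imwrite("pics/w17.png",im)
for b in blobs(white(im),p,.012,300): print(b)
E
```

```text
clock: 29.9
tool_pos: [0.4841, 0.2555, 0.0975]
tcp_rot: [0.417, -0.562, 0.437, 0.565]
ft_force: [-0.4, -0.3, -1.9]
opening: 0.0655
t 29.9 tcp [0.4841 0.2555 0.0975] q6 -1.45 shift x,y,z [60.5 -5.4  1.2] jaw deg 105.67
tool axes [[-0.021, -0.963, -0.27], [-0.02, -0.27, 0.963], [-1.0, 0.025, -0.013]] open 0.0655 F [-0.4 -0.3 -1.9]
{'px': array([503., 349.]), 'c': (571.4, 539.2), 'wh': (42.9, 19.5), 'ang': 29.9, 'fill': 0.58}
{'px': array([499., 327.]), 'c': (546.2, 521.6), 'wh': (20.6, 36.2), 'ang': 54.8, 'fill': 0.47}
{'px': array([424., 225.]), 'c': (471.6, 404.6), 'wh': (53.9, 64.7), 'ang': 62.4, 'fill': 0.31}
{'px': array([266., 186.]), 'c': (472.5, 252.3), 'wh': (51.5, 82.3), 'ang': 14.6, 'fill': 0.46}
{'px': array([ 92., 100.]), 'c': (443.8, 91.1), 'wh': (81.1, 80.7), 'ang': 14.9, 'fill': 0.22}
{'px': array([190.,   7.]), 'c': (357.4, 171.8), 'wh': (12.7, 35.3), 'ang': 15.4, 'fill': 0.69}
```

View pics/w17.png

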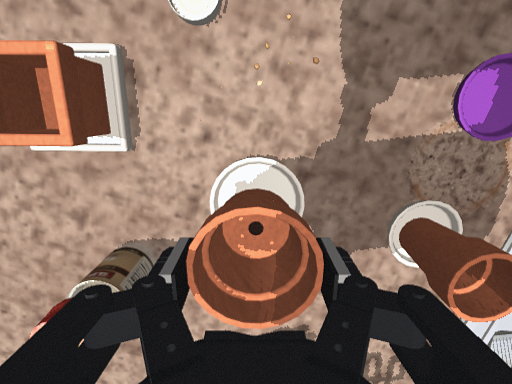

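Pot and saucer are centred on the same column (257). Lowering with side corrections.

```bash
python3 -m creep '[[-1,10,-5,1,0],[-1,20,0,0,0],[-1,12,0,0,0],[-1,0,0,0,0]]'
python3 - <<'E'
from h import *
go([0.4877,0.257,.0369])
E
```

```text
clock: 30.35
tool_pos: [0.4907, 0.2565, 0.056]
tcp_rot: [0.42, -0.562, 0.436, 0.564]
ft_force: [-0.8, -0.7, -1.7]
opening: 0.066
t 30.35 tcp [0.4907 0.2565 0.056 ] q6 -1.45 shift x,y,z [19.2  2.4  1.5] jaw deg 105.53
tool axes [[-0.016, -0.963, -0.268], [-0.018, -0.267, 0.963], [-1.0, 0.02, -0.013]] open 0.066 F [-0.8 -0.7 -1.7]
```

```bash
python3 -m creep '[[-1,6,2.5,1.5,0],[-1,6,0,0,0],[-1,3,0,0,0],[-1,0,0,0,0]]'; python3 -m creep '[[-1,1.5,0,0,0],[-1,0,0,0,0]]';python3 - <<'E'
from h import *
go([0.4877,0.257,.0369])
E
```

```text
clock: 30.75
tool_pos: [0.4882, 0.2572, 0.041]
tcp_rot: [0.42, -0.562, 0.436, 0.563]
ft_force: [0.7, 0.8, -1.4]
opening: 0.066
clock: 30.95
tool_pos: [0.4884, 0.2573, 0.0397]
tcp_rot: [0.42, -0.563, 0.436, 0.563]
ft_force: [-1.1, 0.6, -1.2]
opening: 0.0658
t 30.95 tcp [0.4884 0.2573 0.0397] q6 -1.45 shift x,y,z [ 2.8  0.7 -0.1] jaw deg 105.52
tool axes [[-0.014, -0.963, -0.268], [-0.017, -0.267, 0.963], [-1.0, 0.018, -0.012]] open 0.0658 F [-1.1  0.6 -1.2]
```

```bash
python3 -m creep '[[-1,1.5,0,0,0],[-1,0,0,0,0]]';python3 -m creep '[[-1,1.3,0,0,0],[-1,0,0,0,0]]';python3 -m creep '[[-1,1,0,0,0],[-1,0,0,0,0]]';python3 -m creep '[[-1,1,0,0,0],[-1,0,0,0,0]]'
```

```text
clock: 31.15
tool_pos: [0.4886, 0.2574, 0.0384]
tcp_rot: [0.42, -0.563, 0.435, 0.563]
ft_force: [-1.0, 0.2, -1.5]
opening: 0.0656
clock: 31.35
tool_pos: [0.4887, 0.2574, 0.0371]
tcp_rot: [0.42, -0.563, 0.435, 0.563]
ft_force: [0.1, 0.4, -1.0]
opening: 0.0659
clock: 31.55
tool_pos: [0.4886, 0.2574, 0.0367]
tcp_rot: [0.421, -0.563, 0.435, 0.563]
ft_force: [-0.2, 0.5, -0.7]
opening: 0.0658
clock: 31.75
tool_pos: [0.4886, 0.2574, 0.0367]
tcp_rot: [0.421, -0.563, 0.435, 0.563]
ft_force: [0.2, -0.3, -2.2]
opening: 0.0657
```

Resting at 36.7 mm (36.9 expected). Release and retreat.

```bash
python3 -m creep '[[0.7,0,0,0,0],[0.8,0,0,0,0],[1,0,0,0,0],[1,0,0,0,0],[1,0,0,0,0],[1,0,0,0,0]]';python3 -m creep '[[1,-15,0,0,0],[1,-40,0,0,0],[1,-45,0,0,0],[1,-45,0,0,0],[1,-30,0,0,0],[1,0,0,0,0]]'
python3 - <<'E'
from h import *
go([0.4,-0.1,.3])
p=optics.camera_params("wrist");im=optics.read_camera("wrist");cv2.imwrite("pics/w18.png",im)
for b in blobs(white(im),p,.012,300): print(b)
for b in blobs(terra(im),p,.063,500): print(b)
E
```

```text
clock: 32.35
tool_pos: [0.4889, 0.2576, 0.0366]
tcp_rot: [-0.421, 0.563, -0.435, -0.563]
ft_force: [0.5, -0.2, 0.2]
opening: 0.0855
clock: 32.95
tool_pos: [0.4903, 0.2601, 0.2172]
tcp_rot: [0.42, -0.562, 0.436, 0.563]
ft_force: [1.1, -0.5, -0.3]
opening: 0.0852
t 32.95 tcp [0.4903 0.2601 0.2172] q6 -1.45 shift x,y,z [ -75.3  184.8 -323.8] jaw deg 105.52
tool axes [[-0.015, -0.963, -0.268], [-0.017, -0.267, 0.963], [-1.0, 0.019, -0.013]] open 0.0852 F [ 1.1 -0.5 -0.3]
{'px': array([412., 378.]), 'c': (744.7, 596.3), 'wh': (33.4, 73.0), 'ang': 16.4, 'fill': 0.61}
{'px': array([366., 184.]), 'c': (471.5, 402.7), 'wh': (48.7, 64.7), 'ang': 65.2, 'fill': 0.26}
{'px': array([255., 152.]), 'c': (472.1, 251.7), 'wh': (50.6, 82.2), 'ang': 17.6, 'fill': 0.2}
{'px': array([455., 230.]), 'c': (477.4, 578.7), 'wh': (283.9, 185.4), 'ang': 0.1, 'fill': 0.53}
{'px': array([139.,  92.]), 'c': (444.0, 91.0), 'wh': (81.4, 80.6), 'ang': 14.7, 'fill': 0.22}
{'px': array([214.,  28.]), 'c': (347.0, 170.5), 'wh': (34.4, 34.9), 'ang': 82.0, 'fill': 0.76}
{'px': array([388., 205.]), 'c': (480.3, 408.1), 'wh': (84.5, 54.9), 'ang': 79.9, 'fill': 0.72}
{'px': array([255., 177.]), 'c': (489.0, 257.5), 'wh': (65.7, 66.5), 'ang': 61.1, 'fill': 0.78}
{'px': array([114.,  93.]), 'c': (442.1, 97.3), 'wh': (61.5, 76.6), 'ang': 15.1, 'fill': 0.92}
```

View pics/w18.png

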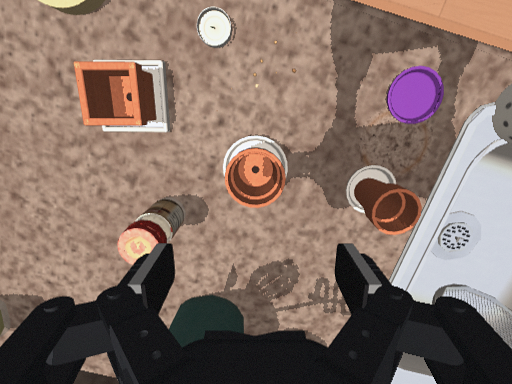

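The round wide pot is at (489,257.5) and its saucer at (487.6,257), so it is centred. Final check with the fixed cameras.

```bash
python3 -m creep '[[1,-20,0,0,0],[1,0,40,0,0],[1,0,40,0,0],[1,0,0,0,0]]'
python3 - <<'E'
from h import *
ims=[optics.read_camera(n) for n in ("top","side")]
a=cv2.resize(ims[0][120:240,80:400],None,fx=2.5,fy=2.5,interpolation=cv2.INTER_CUBIC)
b=cv2.resize(ims[1][80:300,140:460],None,fx=2.5,fy=2.5*.54,interpolation=cv2.INTER_CUBIC)
cv2.imwrite("pics/final.png",np.vstack([a,b])[:600])
p=optics.camera_params("top")
for z in (.063,.087):
    for b in blobs(terra(ims[0]),p,z,150,900): print(z,b)
E
```

```text
clock: 33.4
tool_pos: [0.4092, 0.2373, 0.2335]
tcp_rot: [0.418, -0.561, 0.439, 0.565]
ft_force: [-0.1, -0.6, 0.1]
opening: 0.0849
0.063 {'px': array([209., 178.]), 'c': (443.3, 89.2), 'wh': (59.2, 59.7), 'ang': 15.4, 'fill': 0.93}
0.063 {'px': array([377., 172.]), 'c': (472.1, -385.4), 'wh': (59.7, 52.4), 'ang': 74.6, 'fill': 0.82}
0.063 {'px': array([153., 160.]), 'c': (492.0, 244.7), 'wh': (64.7, 41.6), 'ang': 11.7, 'fill': 0.71}
0.063 {'px': array([221.,  71.]), 'c': (754.0, 59.2), 'wh': (110.9, 39.7), 'ang': 85.3, 'fill': 0.32}
0.063 {'px': array([36., 48.]), 'c': (804.4, 590.6), 'wh': (179.3, 27.1), 'ang': 52.2, 'fill': 0.43}
0.087 {'px': array([209., 178.]), 'c': (441.6, 87.6), 'wh': (58.1, 58.6), 'ang': 15.4, 'fill': 0.93}
0.087 {'px': array([377., 172.]), 'c': (469.8, -377.9), 'wh': (58.6, 51.4), 'ang': 74.6, 'fill': 0.82}
0.087 {'px': array([153., 160.]), 'c': (489.3, 240.1), 'wh': (63.4, 40.8), 'ang': 11.7, 'fill': 0.71}
0.087 {'px': array([221.,  71.]), 'c': (746.3, 58.2), 'wh': (108.8, 38.9), 'ang': 85.3, 'fill': 0.32}
0.087 {'px': array([36., 48.]), 'c': (795.8, 579.3), 'wh': (175.8, 26.6), 'ang': 52.2, 'fill': 0.43}
```

View pics/final.png

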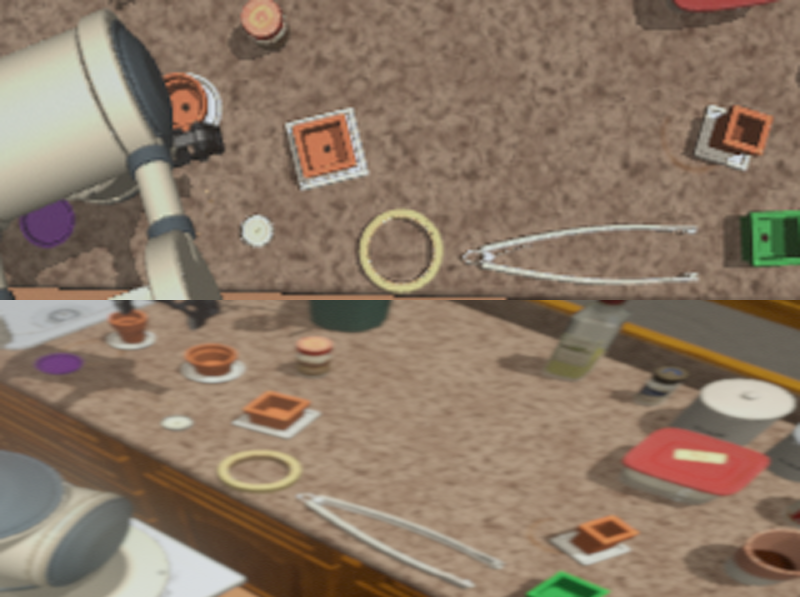

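The side view shows all four pots upright in their saucers. The top view agrees, except that the arm hides the small round saucer and part of the large one. Nothing else has moved. Handing in.

```bash
python3 -c "
from cell import finish_job; print(finish_job())"
```

```text
the job is handed in; nothing more can be done
None
```

I took both nests apart, set all four pots upright in their matching saucers and released them. The job was handed in at about 33.5 s of the 128 s allowed.

My last checks showed:

- **Square pots:** both line up with their saucers within about 0.2° (narrow 74.4° against 74.5°, wide 15.3° against 15.1°). The wide pot sits within about 2 mm of centre. I did not measure the narrow pot's centring directly, but it looks centred in the pictures.
- **Round pots:** the wide pot is within about 1.5 mm of its saucer's centre. The narrow pot is about 3 mm off, where 7 mm is allowed.
- **Last pictures:** the side view shows all four upright. In the last top view the arm hid the small round saucer and part of the large one, so there I relied on the side and wrist pictures.
- **Forces and tilt:** wrist force readings stayed below about 4 N. The tool drifted up to about 2° off vertical on the way, which could not be corrected with the available moves.

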